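# Close the slide box and slide it round the glassware into its corner stop

### The job

Fold the lid of the open blue microscope-slide box shut first. Then slide the closed box, flat on the bench and never lifted, round the beaker and the watch glass without anything touching either of them, into the aluminium corner stop: square and flush against the long back rail, with its left end within a centimetre of the short end stop. Leave all the other things alone and let go of the box.

Things in the scene. Friction and masses are not known exactly. Their poses are not given: they have to be found in the camera images.
- slide_box: Blue slide box, loose at the right, 84 x 167 x 38 mm shut, 0.2 to 0.4 kg. Origin: centre of underside; y along its length, +x to the hinge side, which faces the robot at first (within 0.15 rad). Side walls 42 mm from the origin in x, 83.5 mm in y, 26 mm high below the lid; a lip 28 mm wide sticks out 4 mm mid -x side, 28 to 33 mm up. Slides at about 1 to 3 N.
- slide_box_lid (a joint): Lid hinge, rad: 0 shut, grows opening; starts at 1.2 to 1.6 (about upright). Hinge line along the box's y at x = +44 mm, 26 mm up. Lid: cap 86 mm long from the hinge, 12 mm deep; upright, its top is 110 mm up, its outer face 57 mm from the box's origin. Held by friction above about 0.9 rad; pushed below 0.75 it sinks shut in 1 to 2 s. Damped: push slowly or the box slides too.
- lid_edge (a point): Point at the middle of the lid's free edge, on its outer face (opposite the hinge).
- corner_stop: Fixed L of two aluminium rails, 22 mm high. Origin: where the box's origin lies when it is fully home, long side along y, either way round; yaw within 0.12 rad, x away from the robot. Back rail along y (-70 to +83 mm), near face x = +43 mm. End stop at the left: near face y = +84 mm, x = -1 to +53 mm, then a flared lead-in out to x = -19, y = +101 mm. Open to the robot (-x) and to the right (-y).
- beaker: Clear glass beaker, 61 mm across at the spout, 68 mm high, fixed on the bench; origin: centre of its underside. It stands either between box and corner stop, at the far side of the way, or in front to the left of the corner stop; the watch glass has the other place. Must not be touched.
- watch_glass: Shallow round glass, 71 mm across, 13 mm high, fixed on the bench; origin: centre of its underside. Must not be touched. Between the bench's near edge (x = 0.43) and whichever glass stands on the right, a way 110 to 125 mm wide is free for the box with its long side along y.
- jar: Bystander: loose sample jar with a black lid, 55 mm across, 82 mm high, at the left; leave alone. Origin: centre of its underside.
- pen: Bystander: loose white and blue marker pen, 130 mm long along its y, lying at the left; leave alone. Origin under its middle.
- tweezers: Bystander: loose steel forceps, 123 mm long along its y, lying at the left; leave alone. Origin under its middle.

How it is judged:
On the way:
1. the lid is shut (value of joint slide_box_lid below 0.09 rad), for 0.2 s.
At the end, for the whole second after the job is handed in: The box stands flat on the bench at rest with its lid shut (under 0.09 rad), its far side within 4 mm of the back rail, its left end within 14 mm of the end stop, and square to the stop within 0.05 rad (value of joint slide_box_lid below 0.09 rad and x of slide_box in the frame of corner_stop between -0.004 and 0.004 m and y of slide_box in the frame of corner_stop between -0.014 and 0.008 m and angle between the x axis of slide_box and the x axis of corner_stop, either way round below 0.05 rad and height (world z) of slide_box below 0.006 m and angle between slide_box's own z axis and vertical below 0.05 rad and linear speed of slide_box below 0.01 m/s); the robot touches nothing.
It fails at once if the box is slid more than 50 mm with its lid open (distance of slide_box from where it was at the start of the episode above 0.05 m and value of joint slide_box_lid above 0.25 rad).
It fails at once if anything touches the beaker (contact force between beaker and anything else above 0.5 N).
It fails at once if anything touches the watch glass (contact force between watch_glass and anything else above 0.5 N).
It fails at once if the box is lifted or tipped off the bench (height (world z) of slide_box above 0.015 m or angle between slide_box's own z axis and vertical above 0.2 rad).
It fails at once if a bystander is moved (distance of any of jar, pen, tweezers from where it was at the start of the episode above 0.015 m).
It also fails if it takes over 69 s, if anything falls off the work surface, if the arm or the gripper's body presses on something with over 40 N, if the wrist force passes 120 N, or if a joint passes its speed limit or range.

### The arm

A 7-joint arm with a two-finger parallel gripper is mounted at the origin on a cart in front of the work surface, level with it; the furniture and walls round the work are solid. World frame = base frame: x ahead of the robot, y to its left, z up, the work surface at z = 0. Lengths are in m, angles in rad, forces in N, time in s.
With the tool pointing down it reaches from about 0.425 to 0.875 m from the base axis. Payload 8.4 kg.
Tool frame: the origin (TCP) lies at the very end of the fingers, on their centre line; the grasp point (between the pads) lies 19 mm behind it; z points along the fingers, y is the direction in which the jaws open and shut (so a half turn about z gives the same grasp; the last joint's range is limited). The gripper opens to 85 mm and grips with 20 to 120 N. Pads are 22 mm wide; open, the fingers measure 114 mm over their backs; the gripper's body (76 mm by 85 mm) begins 54 mm behind the grasp point. The pads swing forward as they close: fully open they stand 13 mm farther back than shut.
Start: joints at [1.047, 0.333, 0.04, 1.465, -0.013, 1.343, -0.059], TCP at [0.268, -0.592, 0.231] pointing down, gripper open.
Joint ranges: [-2.58, 2.58], [-0.38, 2.09], [-1.3, 1.39], [0.25, 2.4], [-1.5, 4.64], [0.08, 2.09], [-2.65, 2.65]. Speed limits (rad/s): [2.22, 2.22, 2.79, 2.79, 3.14, 3.14, 3.14].

### API

Orientations are given as a unit quaternion [x, y, z, w].
In Python, from cell import arm gives the robot as it stands.
- The arm moves only by the tool play_rows, never from a script. Its argument "series" is a list of rows, each a list of 3 entries, a list of its own where there are three numbers: the shift along the world's x, y, z in mm, then the turn, a rotation vector about the world's x, y, z in rad, then the finger opening in mm, from 0 to 85.4. In form: [[[x, y, z], [wx, wy, wz], hand], ...]. A call has 1 to 20 rows; each row is the pose to reach, as a shift and turn from the pose commanded when the call began; what a row does not reach only later rows make up. A row lasts 1/12 s, in which the tool goes at most 41.7 mm and 7.16 degrees, less where a joint would pass 70% of its speed; a pose out of reach is approached as far as the arm can. A call with a gripper value outside its range is refused whole. The fingers move at their own pace and stop on an object; "force" is the grip in N (left out, the last holds). Time passes only in rows, so rows that repeat a pose let the fingers close. It gives the time, the measured TCP pose, the force and the opening at its end, in the units of the state.
- arm.state(): the state, without advancing time (a new reading comes with each control period).
- arm.read_camera(name): name is "scene" or "side" or "wrist"; returns a dict with "image" (480x640x3 uint8, red, green, blue), "z_map" (480x640 float32, m along the optical axis (not along the pixel's ray), 0 where there is no reading), "fx", "fy", "cx", "cy" (pixels), "rvec" (rotation vector, rad) and "tvec" (3), from world to camera coordinates, as OpenCV has them. Camera axes: x right, y down, z forward; pixel columns grow to the right and rows downward; lengths in m; the calibration is good to about 2 mm. A picture is of the moment at which its call begins.
- arm.hand_in(): hands the job in, once; it reports no verdict.
The state is a dict: "time_s": time; "joints": joint angles; "qd": joint speeds; "effort": joint torques, N m; "tcp_pos": TCP position; "tool_rot": TCP orientation; "ft_force": force on the tool from outside, world axes, zero at the start; "torque": the same for the moment, N m; "width": opening from 0.0 (shut) to 1.0 (fully open).
Only numpy, scipy, OpenCV 4.12 (cv2) and the standard library are available. Lean on these libraries where they do the work, as an engineer would, in place of code of your own. Each camera call takes 0.05 s, during which the arm holds its last target.

## Working session

There is one attempt and no reset: what is moved stays moved. The work goes in short steps, Python scripts to look and compute and a tool call to move; the robot and the scene stay as the last step left them, time stands still between calls to the robot, and variables do not carry over. Pictures are saved under pics/ and viewed, and the job is handed in when it is done.

Besides the shell and the picture viewer there is one more tool, called after "Request:" in YAML: its name, and indented under it one key for each argument. play_rows: Moves the arm, as the interface text tells. Its arguments: {"type":"object","properties":{"series":{"type":"array","items":{"type":"array"}},"force":{"type":"number"}},"required":["series"]}

```bash
mkdir -p pics; ls; cat > h.py <<'E'
import numpy as np, cv2
from cell import arm
def cam(n,save=None):
    c=arm.read_camera(n)
    if save: cv2.imwrite('pics/'+save,cv2.cvtColor(c['image'],cv2.COLOR_RGB2BGR))
    return c
def pts(c):
    R=cv2.Rodrigues(np.array(c['rvec'],float))[0]; t=np.array(c['tvec'],float).ravel()
    v,u=np.mgrid[0:480,0:640]; z=c['z_map']
    P=np.stack([(u-c['cx'])/c['fx']*z,(v-c['cy'])/c['fy']*z,z],-1)
    W=(P-t)@R; W[z<=0]=np.nan
    return W
def ray(c,u,v,h):
    R=cv2.Rodrigues(np.array(c['rvec'],float))[0]; t=np.array(c['tvec'],float).ravel()
    o=-R.T@t; d=R.T@np.array([(u-c['cx'])/c['fx'],(v-c['cy'])/c['fy'],1])
    return o+d*(h-o[2])/d[2]
def proj(c,p):
    return cv2.projectPoints(np.array(p,float).reshape(-1,3),np.array(c['rvec'],float),np.array(c['tvec'],float),np.array([[c['fx'],0,c['cx']],[0,c['fy'],c['cy']],[0,0,1.]]),None)[0].reshape(-1,2)
E
python3 - <<'E'
from h import *
for n in ['scene','side','wrist']:
    c=cam(n,n+'0.png'); R=cv2.Rodrigues(np.array(c['rvec'],float))[0]; print(n,-R.T@np.array(c['tvec']).ravel(),R[2])
print(arm.state())
E
```

```text
pics
scene [0.0155549  1.08656737 0.84375872] [ 0.37269086 -0.74288894 -0.55607332]
side [0.12432678 0.76667967 0.61523204] [ 0.41519118 -0.72074967 -0.55510017]
wrist [ 0.33629621 -0.56172076  0.37162648] [-0.27061172 -0.12107035 -0.95504516]
{'time_s': 0.15, 'joints': array([ 1.04681451,  0.33372244,  0.03987325,  1.46608235, -0.01340123,
        1.34329516, -0.05848611]), 'qd': array([ 0.00126883, -0.00291816,  0.00017994, -0.00341678,  0.0002541 ,
        0.00046706, -0.00031973]), 'effort': array([ 1.83287644e-03, -6.59038281e+01,  1.36701532e+00, -4.05873013e+01,
        1.69227691e-02,  9.73430142e-03, -8.23627920e-05]), 'tcp_pos': array([ 0.26771157, -0.59191318,  0.23063553]), 'tool_rot': array([ 9.77529589e-01,  2.10797338e-01, -1.68860476e-04, -5.97316341e-04]), 'ft_force': array([-0.42231822, -0.79130212,  0.35263228]), 'torque': array([0.00168761, 0.02820246, 0.02379973]), 'width': 1.0036234871226406}
```

View pics/scene0.png

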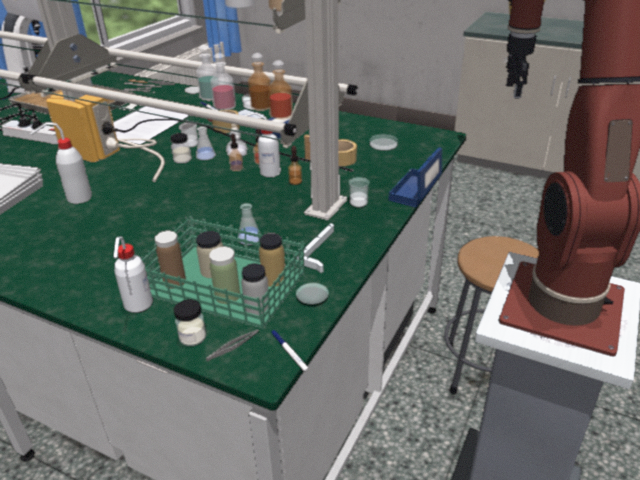

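View pics/side0.png

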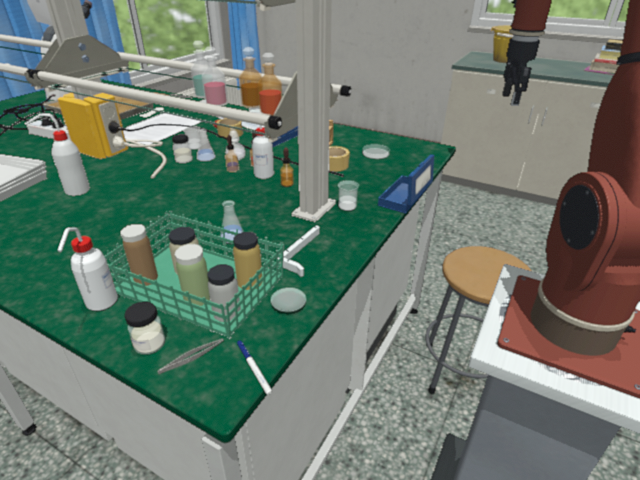

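View pics/wrist0.png

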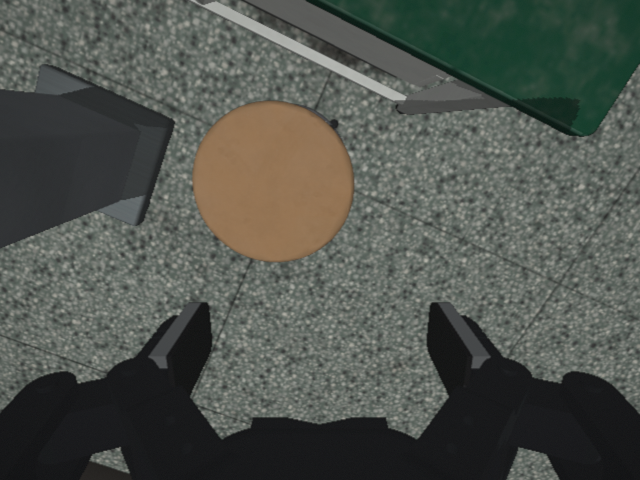

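The scene views show the open blue box at (415,180), the beaker at (359,190), the watch glass at (312,293), and the corner stop rails at (320,240) and (313,263). The beaker is on the right of the way and the watch glass is at the front left. Next I measure them.

```bash
python3 - <<'E'
from h import *
for n in ['scene','side']:
    c=cam(n); W=pts(c); im=c['image']; hsv=cv2.cvtColor(im,cv2.COLOR_RGB2HSV)
    x0,x1,y0,y1=(270,470,140,320)
    crop=cv2.cvtColor(im[y0:y1,x0:x1],cv2.COLOR_RGB2BGR)
    cv2.imwrite(f'pics/{n}_crop.png',cv2.resize(crop,None,fx=4,fy=4,interpolation=cv2.INTER_CUBIC)[:600] if 0 else cv2.resize(crop,(800,600) if 0 else (666,600),interpolation=cv2.INTER_CUBIC))
    m=(hsv[...,0]>105)&(hsv[...,0]<130)&(hsv[...,1]>120)
    m[:140]=0;m[230:]=0;m[:,:365]=0;m[:,470:]=0
    m&=(W[...,0]<.7)&(W[...,2]>-0.01)
    P=W[m]; print(n,'blue',len(P),P.min(0),P.max(0))
    low=P[P[:,2]<0.03]; top=P[P[:,2]>0.06]
    for nm,Q in (('low',low),('top',top)):
        if len(Q)>5:
            (r)=cv2.minAreaRect(Q[:,:2].astype(np.float32)*1000); print(nm,len(Q),r)
    # rails: bright grey, z 0.01..0.03
    g=(hsv[...,1]<70)&(hsv[...,2]>120)&(W[...,2]>0.015)&(W[...,2]<0.03)&(W[...,0]>.4)&(W[...,0]<.8)&(W[...,1]>-.25)&(W[...,1]<.4)
    Q=W[g]; print('grey',len(Q)); 
    lab=cv2.connectedComponentsWithStats(g.astype(np.uint8))
    for i in range(1,lab[0]):
        if lab[2][i,4]>15:
            q=W[lab[1]==i]; print(lab[2][i],q.mean(0),cv2.minAreaRect(q[:,:2].astype(np.float32)*1000))
E
```

```text
scene blue 933 [ 0.40796407 -0.43283753 -0.00296521] [ 0.5085272  -0.24999234  0.11889761]
low 620 ((460.90264892578125, -341.39349365234375), (181.6400146484375, 92.68612670898438), 89.04621124267578)
top 209 ((421.3412780761719, -341.42584228515625), (178.97329711914062, 16.087308883666992), 88.31748962402344)
grey 672
[312 197  25  15 106] [ 0.64830743 -0.13030145  0.02236484] ((641.078125, -139.88763427734375), (77.81770324707031, 36.64733123779297), 60.8979606628418)
[351 197  16   8  74] [ 0.57082482 -0.19267124  0.02243854] ((569.8746337890625, -194.12576293945312), (42.59449768066406, 20.336284637451172), 32.59763717651367)
[304 224  29  45 302] [0.57688891 0.04961537 0.02163224] ((580.0260620117188, 39.778350830078125), (53.40544891357422, 187.23678588867188), 18.472009658813477)
[238 234   6   5  24] [0.76749011 0.09502183 0.02366035] ((769.8772583007812, 94.88449096679688), (7.159091472625732, 19.189517974853516), 74.928466796875)
[246 235  12   6  43] [0.74295628 0.08847015 0.02164714] ((741.2293701171875, 86.23225402832031), (27.685123443603516, 8.989933013916016), 46.84
[... 572 characters left out ...]
111328125), (168.48291015625, 14.514596939086914), 87.50967407226562)
grey 686
[300 195  28  18 131] [ 0.64587409 -0.14010706  0.02274285] ((639.51025390625, -149.21951293945312), (90.7994613647461, 40.92340087890625), 62.93691635131836)
[339 199  18   9  86] [ 0.57221167 -0.19442559  0.02267995] ((572.8117065429688, -196.8873748779297), (46.91229248046875, 22.65625), 24.23163414001465)
[283 226  36  46 312] [0.57841964 0.05090736 0.0206645 ] ((581.885986328125, 40.44996643066406), (54.45172119140625, 180.472412109375), 17.667531967163086)
[225 233   9   7  40] [0.75105606 0.09270073 0.02187342] ((750.380615234375, 92.45867919921875), (20.22110939025879, 8.241031646728516), 26.2886905670166)
```

View pics/scene_crop.png

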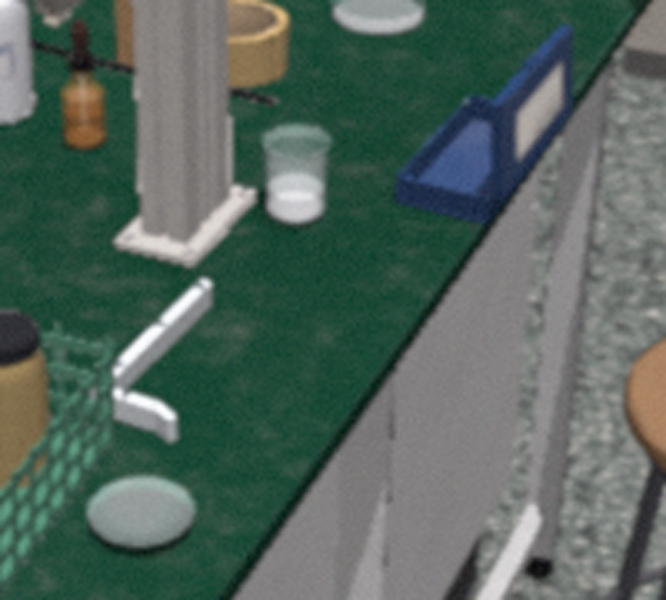

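View pics/side_crop.png

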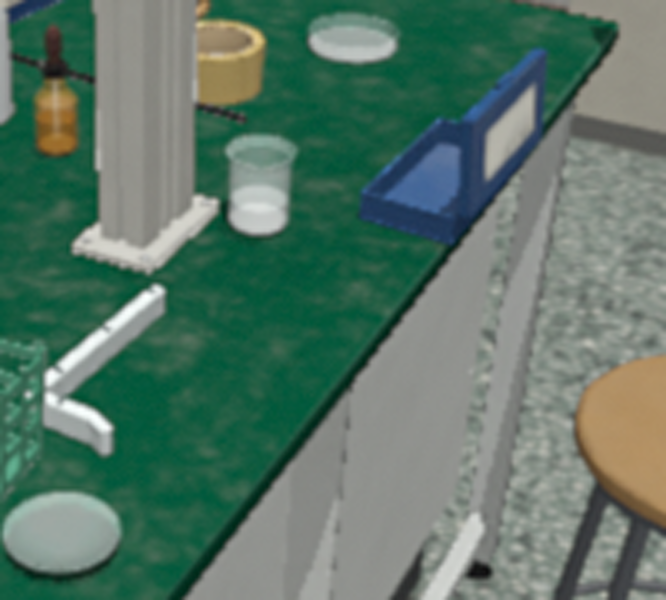

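```bash
python3 - <<'E'
from h import *
for n,(bx,by) in {'scene':(380,145),'side':(372,150)}.items():
    c=cam(n); im=cv2.cvtColor(c['image'],cv2.COLOR_RGB2BGR)
    a=cv2.resize(im[by:by+70,bx:bx+80],None,fx=8,fy=8,interpolation=cv2.INTER_CUBIC)
    cv2.imwrite(f'pics/{n}_box.png',a)
    bx,by={'scene':(295,215),'side':(275,215)}[n]
    a=cv2.resize(im[by:by+65,bx:bx+60],None,fx=9,fy=9,interpolation=cv2.INTER_CUBIC)
    cv2.imwrite(f'pics/{n}_stop.png',a)
E
```

```text
(no output)
```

View pics/scene_box.png

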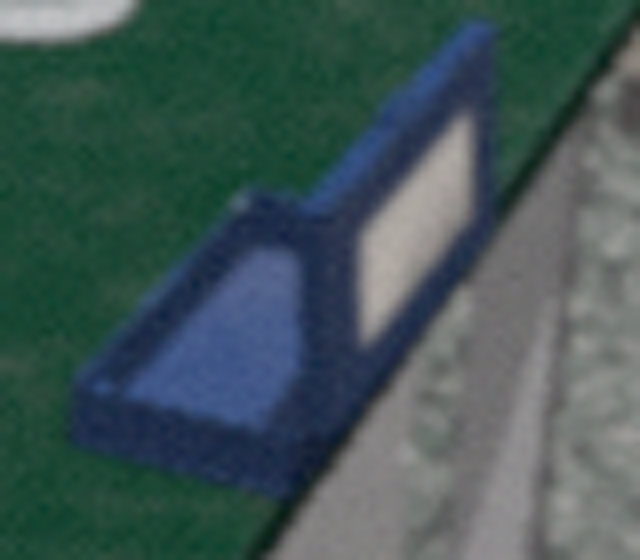

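View pics/side_box.png

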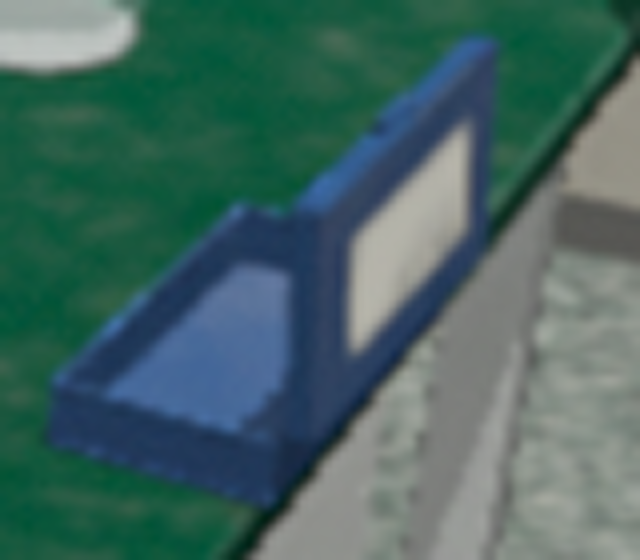

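View pics/scene_stop.png

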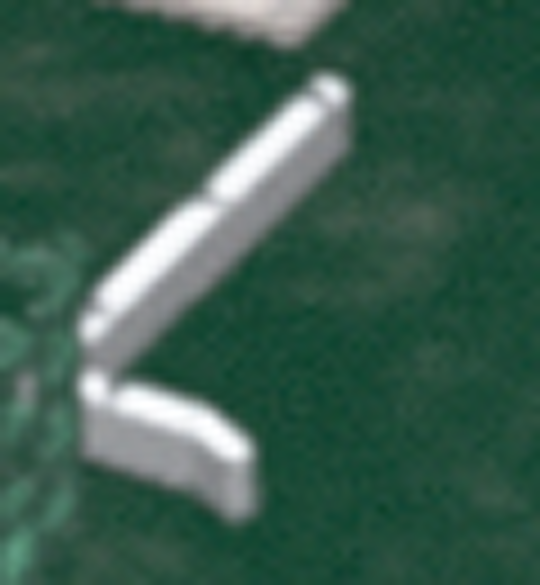

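View pics/side_stop.png

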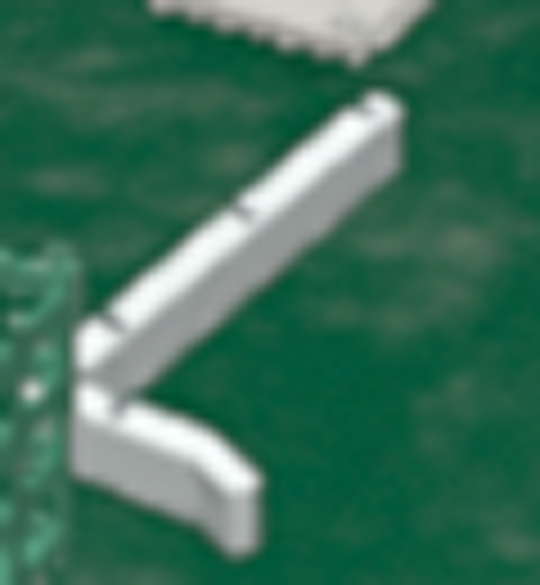

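```bash
python3 - <<'E'
from h import *
D={'scene':dict(box=(380,145,8),stop=(295,215,9),crop=(270,140,1/.3),
 B=[(75,445,0,'far left bot'),(285,490,0,'near left bot'),(80,378,.026,'far left rim'),(248,195,.026,'far right rim'),(490,25,.11,'lid R'),(310,212,.11,'lid L')],
 S=[(350,155,0,'rail R bot'),(120,367,0,'rail L bot'),(350,95,.022,'rail R top'),(100,340,.022,'railLtop'),(120,380,.022,'end in'),(205,405,.022,'end knee'),(255,445,.022,'flare tip')]),
'side':dict(box=(372,150,8),stop=(275,215,9),
 B=[(50,440,0,'far left bot'),(270,500,0,'near left bot'),(55,382,.026,'far left rim'),(240,207,.026,'far right rim'),(492,42,.11,'lid R'),(310,212,.11,'lid L')],
 S=[(402,165,0,'rail R bot'),(130,398,0,'rail L bot'),(402,105,.022,'rail R top'),(95,360,.022,'railLtop'),(130,403,.022,'end in'),(205,430,.022,'end knee'),(262,475,.022,'flare tip')])}
for n,d in D.items():
    c=cam(n); W=pts(c); hsv=cv2.cvtColor(c['image'],cv2.COLOR_RGB2HSV)
    for k,key in (('box','B'),('stop','S')):
        bx,by,s=d[k]
        for u,v,h,nm in d[key]: print(n,nm,ray(c,bx+(u+.5)/s-.5,by+(v+.5)/s-.5,h)[:2].round(4))
    # raw rail points near face / top
    v0,v1,u0,u1=(222,272,300,335) if n=='scene' else (222,275,280,325)
    for nm,pt in (('bench edge',None),):
        g=(W[...,2]>-.004)&(W[...,2]<.004)&(W[...,1]>-.2)&(W[...,1]<.1)
        print('edge minx',np.nanpercentile(W[g][:,0],0.2))
    # glasses
    R=W[(W[...,2]>.012)&(W[...,2]<.08)&(abs(W[...,0]-.57)<.06)&(W[...,1]>-.30)&(W[...,1]<-.2)]
    print('beaker',len(R),R.min(0),R.max(0),R.mean(0))
    R=W[(W[...,2]>.006)&(W[...,2]<.02)&(W[...,0]>.42)&(W[...,0]<.62)&(W[...,1]>.1)&(W[...,1]<.26)]
    if len(R): print('wg',len(R),R.min(0),R.max(0),R.mean(0))
E
```

```text
scene far left bot [ 0.509 -0.267]
scene near left bot [ 0.4314 -0.2691]
scene far left rim [ 0.5093 -0.2693]
scene far right rim [ 0.5029 -0.4256]
scene lid R [ 0.4188 -0.4319]
scene lid L [ 0.4299 -0.2673]
scene rail R bot [ 0.5805 -0.0542]
scene rail L bot [0.5915 0.0671]
scene rail R top [ 0.5794 -0.0525]
scene railLtop [0.5871 0.085 ]
scene end in [0.5737 0.0989]
scene end knee [0.5481 0.0992]
scene flare tip [0.5282 0.1093]
edge minx -0.1467512016350539
beaker 217 [ 0.51055074 -0.27608638  0.01206707] [ 0.60830715 -0.20006506  0.07361908] [ 0.58021886 -0.22348632  0.05345634]
wg 652 [0.45350428 0.10296163 0.00601356] [0.61377628 0.25972315 0.01997054] [0.53110351 0.18623855 0.01128263]
side far left bot [ 0.5106 -0.2668]
side near left bot [ 0.4287 -0.2655]
side far left rim [ 0.5088 -0.2619]
side far right rim [ 0.5022 -0.4252]
side lid R [ 0.4179 -0.4273]
side lid L [ 0.4273 -0.263 ]
side rail R bot [ 0.5826 -0.0574]
side rail L bot [0.5897 0.0743]
side rail R top [ 0.5812 -0.0546]
side railLtop [0.5895 0.0898]
side end in [0.572  0.1009]
side end knee [0.5498 0.1011]
side flare tip [0.5282 0.1097]
edge minx 0.07204547046223081
beaker 217 [ 0.51031557 -0.26506649  0.01237051] [ 0.60758788 -0.2001277   0.07020143] [ 0.5781677  -0.22379714  0.05160428]
wg 697 [0.47276701 0.10257186 0.00600536] [0.61942502 0.25996359 0.01997241] [0.53351853 0.18592799 0.01097901]
```

The box origin comes out near (0.465, -0.346), with its far side tilted about 0.04 rad. The stop origin is about (0.543, 0.016) with yaw about -0.07. I'll place the open fingers behind the lid.

Request:
play_rows:
  series:
    - [[30,80,0],[0,0,-0.12],60]
    - [[50,120,-10],[0,0,-0.24],60]
    - [[70,160,-30],[0,0,-0.36],60]
    - [[85,200,-50],[0,0,-0.475],60]
    - [[95,225,-70],[0,0,-0.475],60]
    - [[97,247,-100],[0,0,-0.475],60]
    - [[97,247,-130],[0,0,-0.475],60]
    - [[97,247,-146],[0,0,-0.475],60]
    - [[97,247,-146],[0,0,-0.475],60]
    - [[97,247,-146],[0,0,-0.475],60]
    - [[97,247,-146],[0,0,-0.475],60]

```text
time_s: 1.37
tcp_pos: [0.3653, -0.347, 0.0871]
tool_rot: [1.0, -0.026, 0.001, 0.001]
ft_force: [0.6, -0.9, 0.1]
width: 0.701
```

```bash
python3 - <<'E'
from h import *
cam('scene','s1.png');cam('wrist','w1.png')
c=cam('side'); im=cv2.cvtColor(c['image'],cv2.COLOR_RGB2BGR)[110:230,350:510]; cv2.imwrite('pics/side1.png',cv2.resize(im,None,fx=4,fy=4,interpolation=cv2.INTER_CUBIC))
print(arm.state())
W=pts(c);print('post'); 
Q=W[(W[...,2]>.05)&(W[...,2]<.3)&(W[...,0]>.5)&(W[...,0]<.75)&(W[...,1]>-.25)&(W[...,1]<-.05)]
print(np.percentile(Q,[2,10,50,90,98],axis=0).round(3))
E
```

```text
{'time_s': 1.5167, 'joints': array([ 0.74039473,  0.17108988, -0.07514966,  1.981787  ,  0.01572897,
        0.98582043, -0.9651492 ]), 'qd': array([ 0.0006656 ,  0.00210187, -0.00605501,  0.01025977, -0.00037325,
       -0.00607857, -0.00349876]), 'effort': array([-1.87307484e-01, -4.77220559e+01, -1.48537578e-01, -3.46009076e+01,
        9.46357119e-03,  1.97530846e-02,  1.29437610e-02]), 'tcp_pos': array([ 0.36549732, -0.34725927,  0.08739042]), 'tool_rot': array([ 0.99965989, -0.0260219 ,  0.00127475,  0.00115582]), 'ft_force': array([ 0.35756696,  0.27533287, -0.15872701]), 'torque': array([-0.00471033,  0.04259443, -0.06418427]), 'width': 0.7012336769033948}
post
[[ 0.572 -0.231  0.054]
 [ 0.635 -0.19   0.067]
 [ 0.64  -0.122  0.196]
 [ 0.678 -0.113  0.286]
 [ 0.742 -0.063  0.297]]
```

View pics/side1.png

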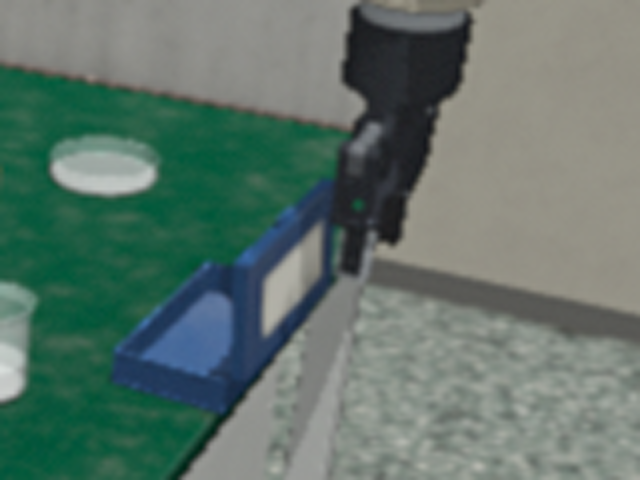

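View pics/w1.png

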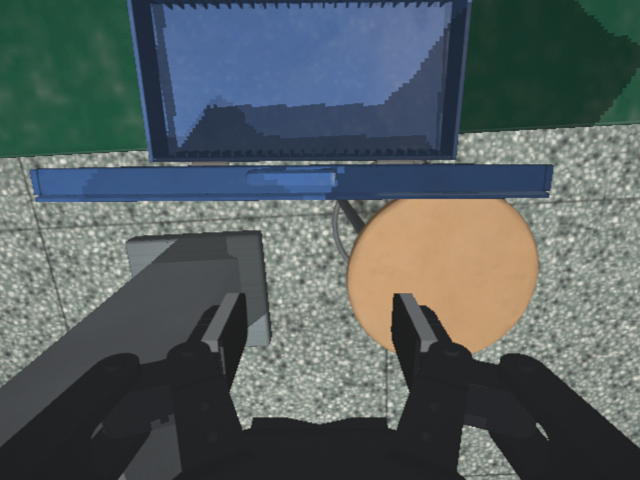

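The side and wrist pictures show the fingers well behind the lid (wrist rows 165-200) and roughly centred on it. I'll push slowly.

Request:
play_rows:
  series:
    - [[15,0,-5],[0,0,0],60]
    - [[25,0,-5],[0,0,0],60]
    - [[28,0,-5],[0,0,0],60]
    - [[31,0,-5],[0,0,0],60]
    - [[34,0,-5],[0,0,0],60]
    - [[37,0,-5],[0,0,0],60]
    - [[40,0,-5],[0,0,0],60]
    - [[42,0,-5],[0,0,0],60]
    - [[44,0,-5],[0,0,0],60]
    - [[46,0,-5],[0,0,0],60]
    - [[48,0,-5],[0,0,0],60]
    - [[50,0,-5],[0,0,0],60]
    - [[52,0,-5],[0,0,0],60]
    - [[54,0,-5],[0,0,0],60]
    - [[56,0,-5],[0,0,0],60]
    - [[58,0,-5],[0,0,0],60]
    - [[60,0,-5],[0,0,0],60]
    - [[62,0,-5],[0,0,0],60]
    - [[64,0,-5],[0,0,0],60]
    - [[66,0,-5],[0,0,0],60]

```text
time_s: 3.18
tcp_pos: [0.4311, -0.3452, 0.0803]
tool_rot: [1.0, -0.025, 0.0, -0.0]
ft_force: [0.2, -0.3, -0.2]
width: 0.7
```

```bash
cat >> h.py <<'E'
def sidecrop(name):
    c=cam('side'); im=cv2.cvtColor(c['image'],cv2.COLOR_RGB2BGR)[110:230,350:510]; cv2.imwrite('pics/'+name,cv2.resize(im,None,fx=4,fy=4,interpolation=cv2.INTER_CUBIC))
E
python3 -c "
from h import *
sidecrop('side2.png')"
```

```text
(no output)
```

View pics/side2.png

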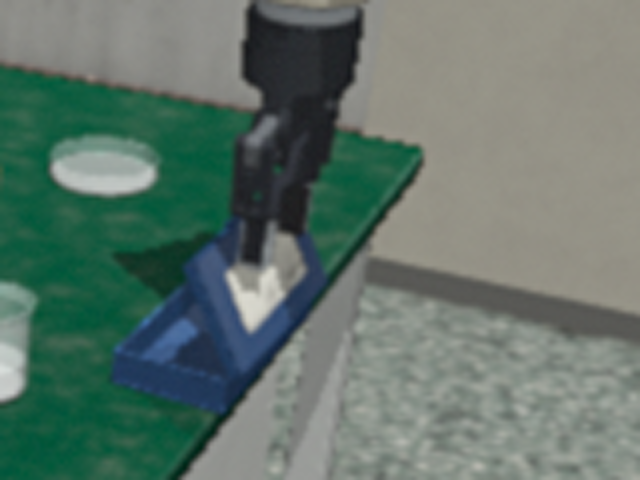

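The lid is folding and the box hasn't moved, with its near corner still at about (220,410). I'll keep going.

Request:
play_rows:
  series:
    - [[2,0,0],[0,0,0],60]
    - [[4,0,0],[0,0,0],60]
    - [[6,0,0],[0,0,0],60]
    - [[8,0,0],[0,0,0],60]
    - [[10,0,0],[0,0,0],60]
    - [[12,0,0],[0,0,0],60]
    - [[14,0,0],[0,0,0],60]
    - [[16,0,0],[0,0,0],60]
    - [[18,0,0],[0,0,0],60]
    - [[20,0,0],[0,0,0],60]
    - [[20,0,0],[0,0,0],60]
    - [[20,0,0],[0,0,0],60]
    - [[20,0,0],[0,0,0],60]

```text
time_s: 4.32
tcp_pos: [0.4508, -0.3452, 0.0803]
tool_rot: [1.0, -0.025, -0.0, -0.0]
ft_force: [-0.0, 0.2, 0.4]
width: 0.704
```

```bash
python3 -c "
from h import *
sidecrop('side3.png')"
```

```text
(no output)
```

View pics/side3.png

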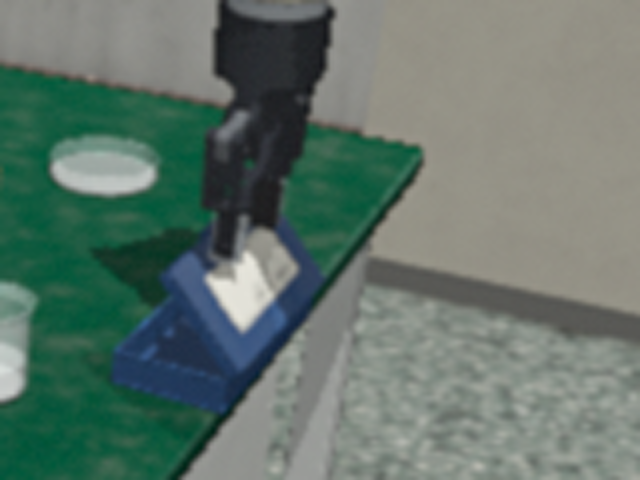

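Request:
play_rows:
  series:
    - [[2,0,-2],[0,0,0],60]
    - [[4,0,-4],[0,0,0],60]
    - [[6,0,-6],[0,0,0],60]
    - [[8,0,-8],[0,0,0],60]
    - [[10,0,-10],[0,0,0],60]
    - [[12,0,-10],[0,0,0],60]
    - [[14,0,-10],[0,0,0],60]
    - [[14,0,-10],[0,0,0],60]
    - [[14,0,-10],[0,0,0],60]
    - [[14,0,-10],[0,0,0],60]
    - [[14,0,-10],[0,0,0],60]
    - [[14,0,-10],[0,0,0],60]
    - [[14,0,0],[0,0,0],60]
    - [[14,0,0],[0,0,0],60]
    - [[14,0,0],[0,0,0],60]
    - [[14,0,0],[0,0,0],60]
    - [[14,0,0],[0,0,0],60]
    - [[14,0,0],[0,0,0],60]

```text
time_s: 5.87
tcp_pos: [0.4648, -0.3451, 0.0802]
tool_rot: [1.0, -0.025, -0.0, -0.0]
ft_force: [0.4, -0.2, -0.8]
width: 0.702
```

```bash
python3 -c "
from h import *
sidecrop('side4.png')"
```

```text
(no output)
```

View pics/side4.png

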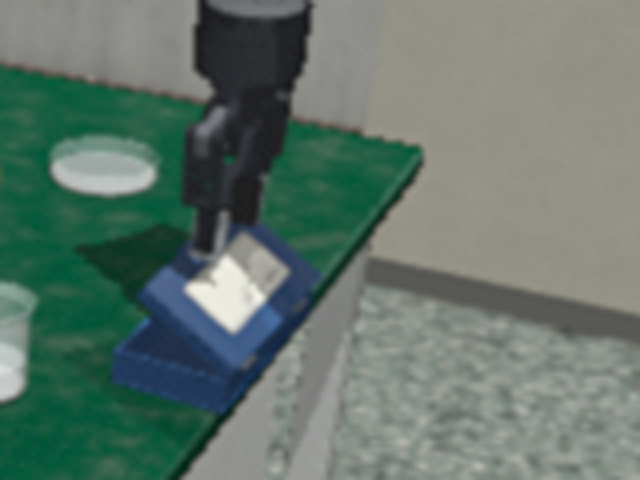

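The lid is past the hold point and sinking. I'll move behind the right end while it shuts, turning the hand so both fingers bear on the end wall.

Request:
play_rows:
  series:
    - [[0,-5,20],[0,0,0.12],50]
    - [[0,-15,40],[0,0,0.24],50]
    - [[0,-30,60],[0,0,0.36],50]
    - [[0,-45,60],[0,0,0.48],50]
    - [[0,-60,60],[0,0,0.6],50]
    - [[0,-75,60],[0,0,0.72],50]
    - [[0,-90,60],[0,0,0.84],50]
    - [[0,-105,60],[0,0,0.96],50]
    - [[0,-120,60],[0,0,1.08],50]
    - [[0,-130,60],[0,0,1.2],50]
    - [[0,-130,60],[0,0,1.32],50]
    - [[0,-130,60],[0,0,1.44],50]
    - [[0,-130,60],[0,0,1.56],50]
    - [[0,-130,60],[0,0,1.57],50]
    - [[0,-130,60],[0,0,1.57],50]
    - [[0,-130,60],[0,0,1.57],50]

```text
time_s: 7.25
tcp_pos: [0.4648, -0.4752, 0.1402]
tool_rot: [0.726, 0.687, 0.0, -0.0]
ft_force: [-0.5, 1.2, 0.6]
width: 0.586
```

```bash
python3 - <<'E'
from h import *
sidecrop('side5.png'); c=cam('wrist','w5.png')
W=pts(c); hsv=cv2.cvtColor(c['image'],cv2.COLOR_RGB2HSV)
m=(W[...,2]>.03)&(W[...,2]<.05)
q=W[m]; print(len(q),q.min(0),q.max(0),np.percentile(q[:,2],[2,50,98]),cv2.minAreaRect(q[:,:2].astype(np.float32)*1000))
print(arm.state()['time_s'],arm.state()['joints'])
E
```

```text
7717 [ 0.41280215 -0.42608435  0.03323596] [ 0.44889955 -0.32960915  0.04999925] [0.03568909 0.04269981 0.04975298] ((431.8841857910156, -378.100341796875), (95.6637954711914, 34.49005126953125), 87.65789031982422)
7.35 [ 0.9473319   0.43851016 -0.28973734  1.52231936  0.13063988  1.19985049
  0.58249162]
```

View pics/side5.png

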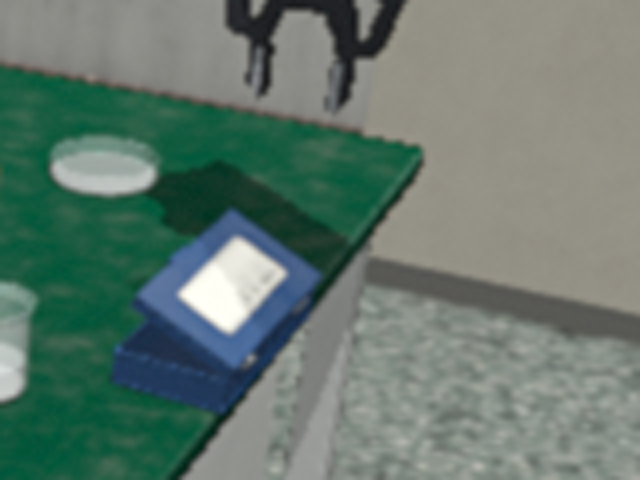

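View pics/w5.png

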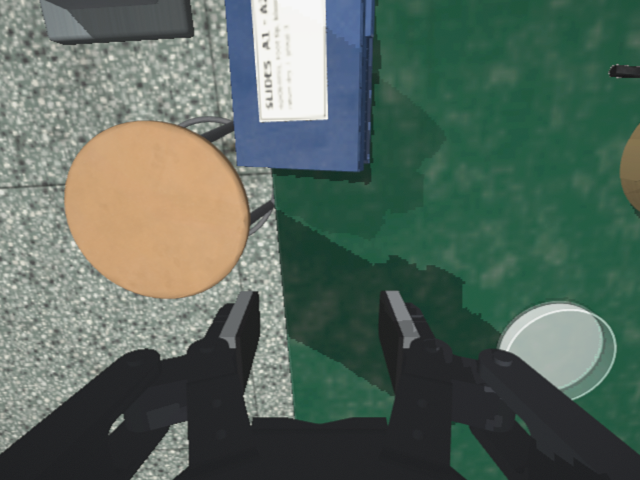

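```bash
python3 - <<'E'
from h import *
c=cam('wrist');W=pts(c)
def ang():
    m=np.zeros((480,640),bool); m[5:150,240:355]=1
    q=W[m]; q=q[(q[:,2]>.03)]; A=np.c_[q[:,:2],np.ones(len(q))]; s=np.linalg.lstsq(A,q[:,2],rcond=None)[0]; print(np.arctan(np.hypot(s[0],s[1])),s,q.min(0),q.max(0))
ang()
E
```

```text
0.4173765570949298 [ 0.44324069 -0.01294191 -0.15254591] [ 0.4168688  -0.41619887  0.03614864] [ 0.48928195 -0.33463843  0.07030886]
```

Request:
play_rows:
  series:
    - [[0,0,0],[0,0,0],50]
    - [[0,0,0],[0,0,0],50]
    - [[0,0,0],[0,0,0],50]
    - [[0,0,0],[0,0,0],50]
    - [[0,0,0],[0,0,0],50]
    - [[0,0,0],[0,0,0],50]

```text
time_s: 7.9
tcp_pos: [0.4648, -0.4752, 0.1403]
tool_rot: [0.725, 0.689, -0.0, -0.0]
ft_force: [0.2, -0.3, 1.0]
width: 0.588
```

```bash
python3 - <<'E'
from h import *
sidecrop('side6.png')
c=cam('wrist');W=pts(c)
m=np.zeros((480,640),bool); m[5:150,240:355]=1
q=W[m]; q=q[(q[:,2]>.03)]; A=np.c_[q[:,:2],np.ones(len(q))]; s=np.linalg.lstsq(A,q[:,2],rcond=None)[0]; print(np.arctan(np.hypot(s[0],s[1])),s,q.min(0),q.max(0))
E
```

```text
0.3514102121056377 [ 0.36649663 -0.00979251 -0.11971317] [ 0.41662882 -0.41666835  0.0357995 ] [ 0.48946644 -0.33434543  0.06467708]
```

View pics/side6.png

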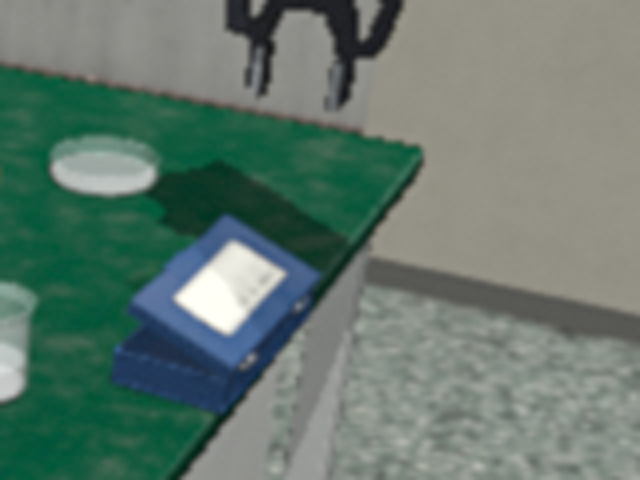

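The lid is sinking by itself, now about 0.35 rad. I'll lower behind the end meanwhile.

Request:
play_rows:
  series:
    - [[0,0,-20],[0,0,0],50]
    - [[0,0,-40],[0,0,0],50]
    - [[0,0,-60],[0,0,0],50]
    - [[0,0,-60],[0,0,0],50]
    - [[0,0,-60],[0,0,0],50]
    - [[0,0,-60],[0,0,0],50]
    - [[0,0,-60],[0,0,0],50]
    - [[0,0,-60],[0,0,0],50]
    - [[0,0,-60],[0,0,0],50]
    - [[0,0,-60],[0,0,0],50]
    - [[0,0,-60],[0,0,0],50]
    - [[0,0,-60],[0,0,0],50]
    - [[0,0,-60],[0,0,0],50]
    - [[0,0,-60],[0,0,0],50]
    - [[0,0,-60],[0,0,0],50]
    - [[0,0,-60],[0,0,0],50]
    - [[0,0,-60],[0,0,0],50]
    - [[0,0,-60],[0,0,0],50]
    - [[0,0,-60],[0,0,0],50]
    - [[0,0,-60],[0,0,0],50]

```text
time_s: 9.67
tcp_pos: [0.4649, -0.4752, 0.0803]
tool_rot: [0.725, 0.689, -0.0, -0.0]
ft_force: [-0.5, -0.4, 0.1]
width: 0.589
```

Request:
play_rows:
  series:
    - [[0,0,0],[0,0,0],50]
    - [[0,0,0],[0,0,0],50]
    - [[0,0,0],[0,0,0],50]
    - [[0,0,0],[0,0,0],50]
    - [[0,0,0],[0,0,0],50]
    - [[0,0,0],[0,0,0],50]
    - [[0,0,0],[0,0,0],50]
    - [[0,0,0],[0,0,0],50]
    - [[0,0,0],[0,0,0],50]
    - [[0,0,0],[0,0,0],50]
    - [[0,0,0],[0,0,0],50]
    - [[0,0,0],[0,0,0],50]

```text
time_s: 10.67
tcp_pos: [0.4649, -0.4752, 0.0803]
tool_rot: [0.725, 0.689, -0.0, -0.0]
ft_force: [0.0, 0.4, 0.4]
width: 0.588
```

```bash
python3 - <<'E'
from h import *
sidecrop('side7.png'); c=cam('wrist','w7.png')
W=pts(c)
m=(W[...,2]>.02)&(W[...,0]>.41)&(W[...,0]<.53)&(W[...,1]>-.44)&(W[...,1]<-.2)
q=W[m]; A=np.c_[q[:,:2],np.ones(len(q))]; s=np.linalg.lstsq(A,q[:,2],rcond=None)[0]; print(len(q),np.arctan(np.hypot(s[0],s[1])),s,q.min(0),q.max(0),np.percentile(q[:,2],[5,50,95]))
E
```

```text
31915 0.005449773694541421 [-0.00055476  0.00542152  0.03841182] [ 0.41501724 -0.4287161   0.02505083] [ 0.50807577 -0.34712324  0.03929446] [0.03479619 0.03609946 0.03743983]
```

View pics/side7.png

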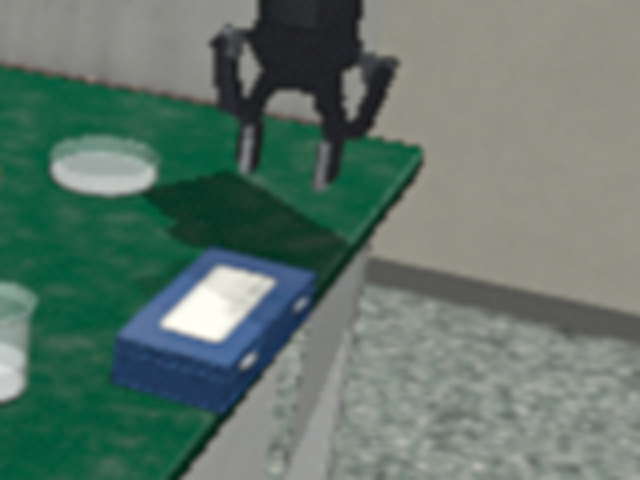

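View pics/w7.png

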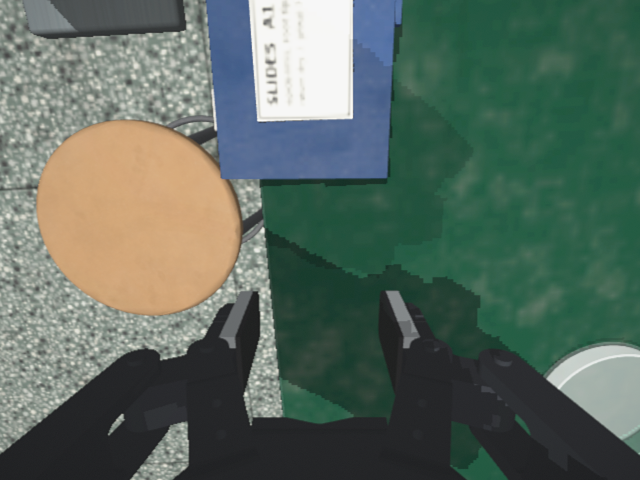

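The lid is shut and lies flat at z≈0.037. Next I get the box pose from the wrist view: end corners (221,180) and (387,179), plus the side edges.

```bash
python3 - <<'E'
from h import *
c=cam('wrist')
for u,v in [(221,179),(387,178),(208,5),(393,60)]: print(ray(c,u,v,.038).round(4))
m=(pts(c)[...,2]>.028); m[:, :200]=0; m[:,405:]=0; m[185:]=0
for v in range(30,176,20):
    r=np.where(m[v])[0]; print(v,ray(c,r[0]-.5,v,.038)[:2].round(4),ray(c,r[-1]+.5,v,.038)[:2].round(4))
s=cam('scene')
for u,v in [(250,190)]: pass
# bench edge, lower-right beaker
E
```

```text
[ 0.4186 -0.4251  0.038 ]
[ 0.5005 -0.4288  0.038 ]
[ 0.4227 -0.3498  0.038 ]
[ 0.5031 -0.3758  0.038 ]
30 [ 0.4212 -0.3594] [ 0.5028 -0.3636]
50 [ 0.4209 -0.3674] [ 0.5028 -0.3716]
70 [ 0.4202 -0.3756] [ 0.5024 -0.3799]
90 [ 0.42   -0.3841] [ 0.502  -0.3883]
110 [ 0.4197 -0.3929] [ 0.5016 -0.3971]
130 [ 0.419  -0.4018] [ 0.5012 -0.4061]
150 [ 0.4187 -0.4111] [ 0.5007 -0.4153]
170 [ 0.4184 -0.4207] [ 0.5003 -0.4249]
```

Request:
play_rows:
  series:
    - [[-5,0,-25],[0,0,0],50]
    - [[-5,0,-50],[0,0,0],50]
    - [[-5,0,-67],[0,0,0],50]
    - [[-5,10,-67],[0,0,0],50]
    - [[-5,20,-67],[0,0,0],50]
    - [[-5,28,-67],[0,0,0],50]
    - [[-5,32,-67],[0,0,0],50]
    - [[-5,36,-67],[0,0,0],50]
    - [[-5,40,-67],[0,0,0],50]
    - [[-5,44,-67],[0,0,0],50]
    - [[-5,48,-67],[0,0,0],50]
    - [[-5,53,-67],[0,0,0],50]
    - [[-4,58,-67],[0,0,0],50]
    - [[-4,63,-67],[0,0,0],50]
    - [[-3,69,-67],[0,0,0],50]
    - [[-3,75,-67],[0,0,0],50]
    - [[-3,80,-67],[0,0,0],50]
    - [[-3,85,-67],[0,0,0],50]
    - [[-3,88,-67],[0,0,0],50]
    - [[-3,90,-67],[0,0,0],50]

```text
time_s: 12.53
tcp_pos: [0.4619, -0.3845, 0.0133]
tool_rot: [0.725, 0.689, 0.0, -0.0]
ft_force: [-0.3, -1.2, 0.4]
width: 0.588
```

```bash
cat >> h.py <<'E'
def boxpose(save=None):
    """top outline from scene camera via blue+white mask at z .03-.045 -> rect"""
    for n in ('scene','side'):
        c=cam(n,(n+save) if save else None); W=pts(c); hsv=cv2.cvtColor(c['image'],cv2.COLOR_RGB2HSV)
        blue=((hsv[...,0]>105)&(hsv[...,0]<130)&(hsv[...,1]>100)&(W[...,0]>.38)&(W[...,0]<.62)&(W[...,1]>-.46)&(W[...,1]<.13)&(W[...,2]<.06)&(W[...,2]>-.02)).astype(np.uint8)
        k=cv2.connectedComponentsWithStats(blue); i=1+np.argmax(k[2][1:,4]); hull=cv2.convexHull(cv2.findContours((k[1]==i).astype(np.uint8),0,2)[0][0])
        M=np.zeros((480,640),np.uint8); cv2.fillConvexPoly(M,hull,1)
        q=W[(M>0)&(W[...,2]>.032)&(W[...,2]<.046)]
        print(n,len(q),'top rect',cv2.minAreaRect(q[:,:2].astype(np.float32)*1000))
    return
def wristedge(z=.038,u0=200,u1=405,vmax=185):
    c=cam('wrist'); 
    return c
E
python3 - <<'E'
from h import *
boxpose('8.png'); cam('wrist','w8.png')
E
```

```text
scene 992 top rect ((468.0130920410156, -290.0169982910156), (183.0563507080078, 91.32331848144531), 86.47431182861328)
side 943 top rect ((466.62750244140625, -291.3407897949219), (177.47764587402344, 85.0968246459961), 87.5897216796875)
```

View pics/w8.png

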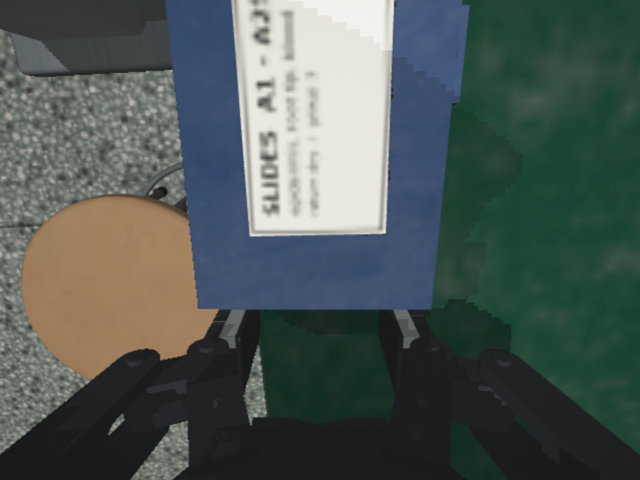

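View pics/scene8.png

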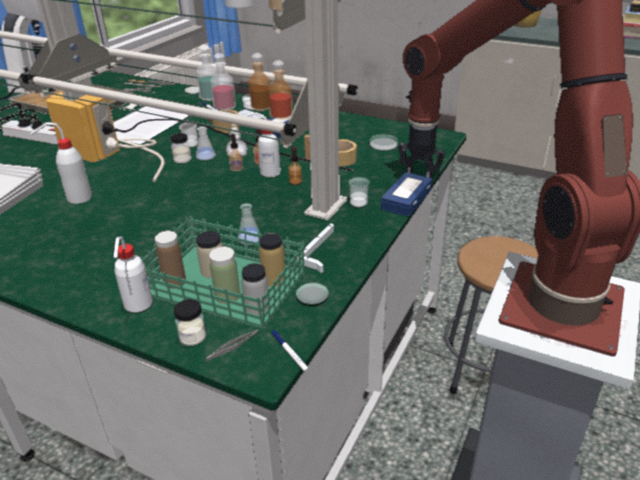

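The box moved straight and stays flush with both fingers (wrist row 308). I'll continue along the same line.

Request:
play_rows:
  series:
    - [[0,4,0],[0,0,0],50]
    - [[0,9,0],[0,0,0],50]
    - [[1,16,0],[0,0,0],50]
    - [[1,24,0],[0,0,0],50]
    - [[2,32,0],[0,0,0],50]
    - [[2,40,0],[0,0,0],50]
    - [[2,48,0],[0,0,0],50]
    - [[3,56,0],[0,0,0],50]
    - [[3,64,0],[0,0,0],50]
    - [[4,72,0],[0,0,0],50]
    - [[4,80,0],[0,0,0],50]
    - [[4,88,0],[0,0,0],50]
    - [[5,96,0],[0,0,0],50]
    - [[5,104,0],[0,0,0],50]
    - [[6,112,0],[0,0,0],50]
    - [[6,120,0],[0,0,0],50]
    - [[6,127,0],[0,0,0],50]
    - [[7,133,0],[0,0,0],50]
    - [[7,137,0],[0,0,0],50]
    - [[7,140,0],[0,0,0],50]

```text
time_s: 14.35
tcp_pos: [0.469, -0.2446, 0.0134]
tool_rot: [0.725, 0.689, 0.0, 0.0]
ft_force: [-0.5, -1.4, 0.4]
width: 0.586
```

```bash
python3 - <<'E'
from h import *
boxpose('9.png'); cam('wrist','w9.png')
E
```

```text
scene 1180 top rect ((474.1703186035156, -153.2803192138672), (185.73802185058594, 88.77515411376953), 87.10369110107422)
side 1208 top rect ((473.42083740234375, -153.481201171875), (179.26123046875, 84.67417907714844), 87.03302001953125)
```

View pics/w9.png

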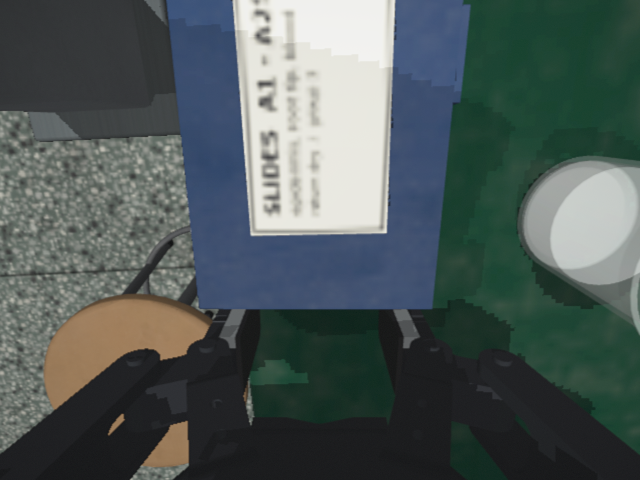

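View pics/side9.png

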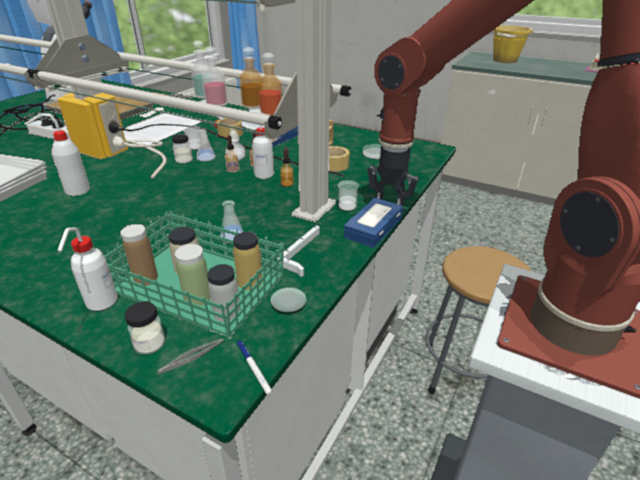

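The box clears the beaker with a clear strip between (wrist columns 440-520). I'll push on.

Request:
play_rows:
  series:
    - [[0,4,0],[0,0,0],50]
    - [[0,9,0],[0,0,0],50]
    - [[1,16,0],[0,0,0],50]
    - [[1,24,0],[0,0,0],50]
    - [[2,32,0],[0,0,0],50]
    - [[2,40,0],[0,0,0],50]
    - [[2,48,0],[0,0,0],50]
    - [[3,56,0],[0,0,0],50]
    - [[3,64,0],[0,0,0],50]
    - [[4,72,0],[0,0,0],50]
    - [[4,80,0],[0,0,0],50]
    - [[4,88,0],[0,0,0],50]
    - [[5,96,0],[0,0,0],50]
    - [[5,104,0],[0,0,0],50]
    - [[6,112,0],[0,0,0],50]
    - [[6,119,0],[0,0,0],50]
    - [[6,125,0],[0,0,0],50]
    - [[7,130,0],[0,0,0],50]
    - [[7,133,0],[0,0,0],50]
    - [[7,135,0],[0,0,0],50]

```text
time_s: 16.17
tcp_pos: [0.476, -0.1098, 0.0133]
tool_rot: [0.725, 0.689, 0.0, 0.0]
ft_force: [0.4, -2.2, 0.2]
width: 0.585
```

```bash
python3 - <<'E'
from h import *
boxpose('10.png')
c=cam('scene'); im=cv2.cvtColor(c['image'],cv2.COLOR_RGB2BGR)[205:305,285:400]; cv2.imwrite('pics/z10.png',cv2.resize(im,None,fx=6,fy=6,interpolation=cv2.INTER_CUBIC))
E
```

```text
scene 1426 top rect ((480.069091796875, -17.630279541015625), (184.9370880126953, 86.5399169921875), 87.94452667236328)
side 1560 top rect ((480.8254699707031, -18.549461364746094), (178.90708923339844, 85.31092834472656), 87.40885162353516)
```

View pics/z10.png

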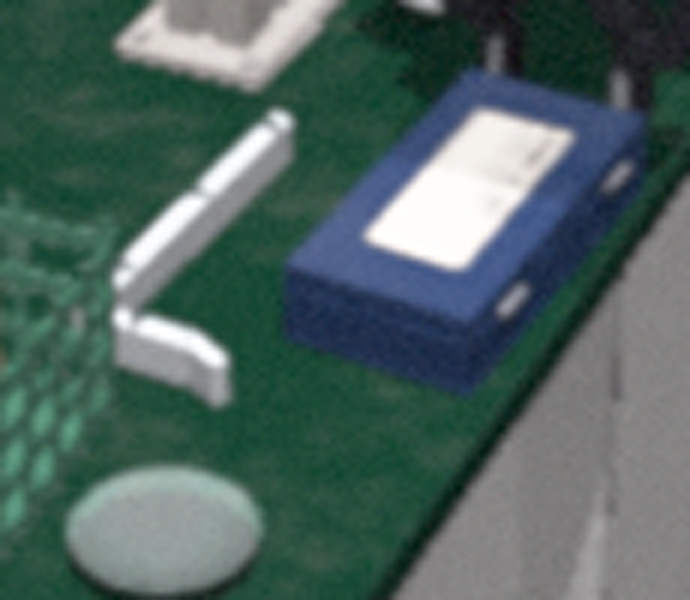

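```bash
python3 - <<'E'
from h import *
c=cam('scene')
r=lambda u,v,z:print((u,v),ray(c,285+(u+.5)/6-.5,205+(v+.5)/6-.5,z)[:2].round(4))
print('box');r(287,342,0);r(470,392,0);r(287,268,.038);r(465,325,.038);r(473,70,.038);r(645,120,.038)
print('rail');r(292,160,0);r(140,303,0);r(292,115,.022);r(125,285,.022);r(135,313,.022);r(195,330,.022);r(230,355,.022); 
E
```

```text
box
(287, 342) [0.5254 0.0646]
(470, 392) [0.4452 0.0635]
(287, 268) [0.5242 0.0661]
(465, 325) [0.4448 0.0711]
(473, 70) [ 0.5166 -0.1015]
(645, 120) [ 0.4349 -0.0958]
rail
(292, 160) [ 0.582  -0.0562]
(140, 303) [0.5919 0.0661]
(292, 115) [ 0.5828 -0.0582]
(125, 285) [0.5882 0.0844]
(135, 313) [0.5755 0.0996]
(195, 330) [0.5486 0.0996]
(230, 355) [0.5285 0.1084]
```

Request:
play_rows:
  series:
    - [[0,3,0],[0,0,0],50]
    - [[0,6,0],[0,0,0],50]
    - [[0,9,0],[0,0,0],50]
    - [[0,12,0],[0,0,0],50]
    - [[1,15,0],[0,0,0],50]
    - [[1,18,0],[0,0,0],50]
    - [[1,21,0],[0,0,0],50]
    - [[1,24,0],[0,0,0],50]
    - [[1,25,0],[0,0,0],50]
    - [[1,26,0],[0,0,0],50]
    - [[1,26,0],[0,0,0],50]
    - [[1,20,0],[0,0,0],50]
    - [[1,5,0],[0,0,0],50]
    - [[1,0,10],[0,0,0],50]
    - [[1,-5,50],[0,0,0],50]
    - [[-10,-5,90],[0,0,0],50]
    - [[-40,0,110],[0,0,0],50]

```text
time_s: 17.78
tcp_pos: [0.4398, -0.111, 0.1283]
tool_rot: [0.725, 0.689, 0.002, 0.002]
ft_force: [0.3, -1.0, 1.6]
width: 0.584
```

Request:
play_rows:
  series:
    - [[-10,10,0],[0,0,-0.12],60]
    - [[-20,20,0],[0,0,-0.24],60]
    - [[-30,35,0],[0,0,-0.36],60]
    - [[-40,50,0],[0,0,-0.48],60]
    - [[-40,65,0],[0,0,-0.6],60]
    - [[-40,80,0],[0,0,-0.72],60]
    - [[-40,95,0],[0,0,-0.84],60]
    - [[-40,110,0],[0,0,-0.96],60]
    - [[-40,115,0],[0,0,-1.08],60]
    - [[-40,120,0],[0,0,-1.2],60]
    - [[-40,120,0],[0,0,-1.32],60]
    - [[-40,120,0],[0,0,-1.44],60]
    - [[-40,120,0],[0,0,-1.56],60]
    - [[-40,120,0],[0,0,-1.59],60]
    - [[-40,120,0],[0,0,-1.59],60]
    - [[-40,120,0],[0,0,-1.59],60]

```text
time_s: 19.12
tcp_pos: [0.396, 0.0097, 0.1238]
tool_rot: [0.999, -0.034, 0.0, 0.0]
ft_force: [0.2, 0.5, -0.5]
width: 0.707
```

```bash
python3 - <<'E'
from h import *
boxpose(); cam('wrist','w11.png'); print(arm.state()['joints'],arm.state()['tcp_pos'])
c=cam('scene'); im=cv2.cvtColor(c['image'],cv2.COLOR_RGB2BGR)[205:305,285:400]; cv2.imwrite('pics/z11.png',cv2.resize(im,None,fx=6,fy=6,interpolation=cv2.INTER_CUBIC))
E
```

```text
scene 1465 top rect ((480.8136901855469, 13.115974426269531), (174.77755737304688, 88.7962646484375), 87.12284851074219)
side 1617 top rect ((482.57061767578125, 11.058349609375), (170.20309448242188, 85.78915405273438), 87.51589965820312)
[ 0.56083201 -0.07763674 -0.65942831  2.14642842 -0.05454056  1.0570017
 -1.71028475] [0.39589069 0.0097411  0.12350278]
```

View pics/w11.png

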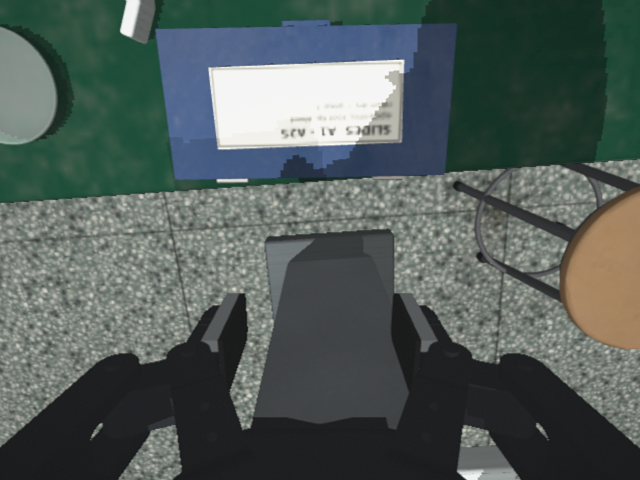

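View pics/z11.png

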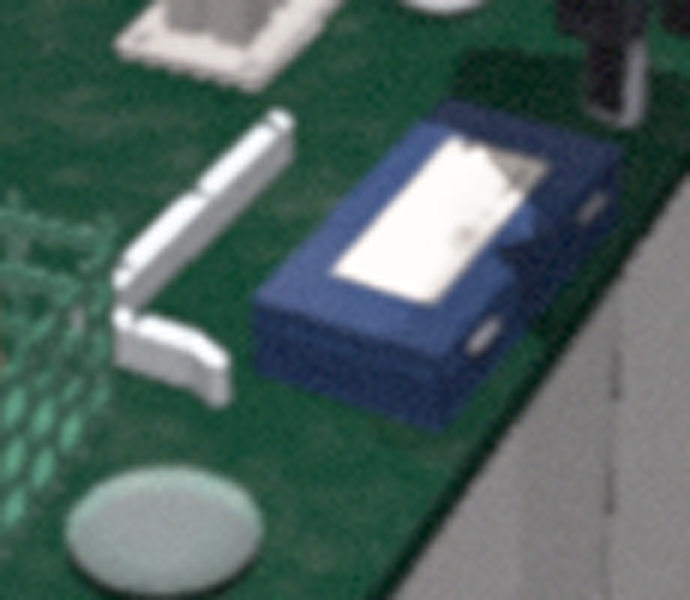

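Request:
play_rows:
  series:
    - [[-4,0,-20],[0,0,0],60]
    - [[-4,0,-40],[0,0,0],60]
    - [[-4,0,-60],[0,0,0],60]
    - [[-4,0,-75],[0,0,0],60]
    - [[-4,0,-75],[0,0,0],60]
    - [[-4,0,-75],[0,0,0],60]

```text
time_s: 19.82
tcp_pos: [0.3914, 0.01, 0.0481]
tool_rot: [0.999, -0.035, -0.001, -0.0]
ft_force: [-0.3, 0.0, 1.5]
width: 0.699
```

```bash
python3 - <<'E'
from h import *
c=cam('scene')
r=lambda u,v,z:print((u,v),ray(c,285+(u+.5)/6-.5,205+(v+.5)/6-.5,z)[:2].round(4))
print('box');r(255,375,0);r(440,430,0);r(254,302,.038);r(435,363,.038);r(445,102,.038);r(618,150,.038)
print(arm.state()['joints'])
c=cam('wrist','w12.png')
E
```

```text
box
(255, 375) [0.5272 0.0899]
(440, 430) [0.446  0.0909]
(254, 302) [0.5257 0.0924]
(435, 363) [0.4453 0.0985]
(445, 102) [ 0.5171 -0.0728]
(618, 150) [ 0.4367 -0.0694]
[ 0.54334042  0.04397493 -0.68125686  2.2293291   0.03543137  0.87838914
 -1.80060401]
```

View pics/w12.png

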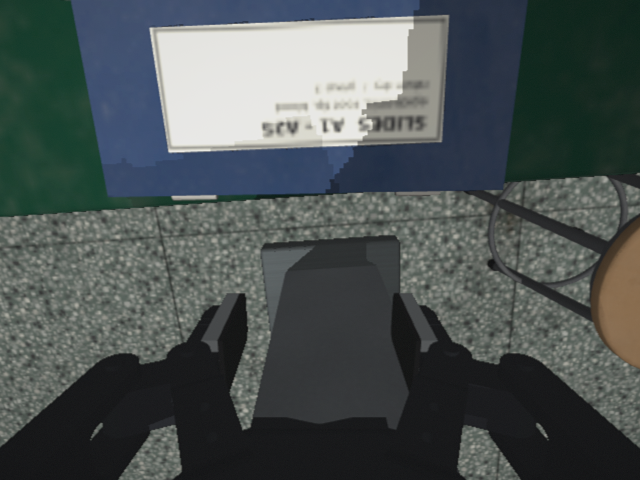

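The hand is centred on the box at y≈0.010. I'll descend and push slowly toward the rail.

Request:
play_rows:
  series:
    - [[0,0,-20],[0,0,0],60]
    - [[0,0,-33],[0,0,0],60]
    - [[10,0,-33],[0,0,0],60]
    - [[20,0,-33],[0,0,0],60]
    - [[27,0,-33],[0,0,0],60]
    - [[30,0,-33],[0,0,0],60]
    - [[33,0,-33],[0,0,0],60]
    - [[36,0,-33],[0,0,0],60]
    - [[39,0,-33],[0,0,0],60]
    - [[42,0,-33],[0,0,0],60]
    - [[46,0,-33],[0,0,0],60]
    - [[50,0,-33],[0,0,0],60]
    - [[54,0,-33],[0,0,0],60]
    - [[58,0,-33],[0,0,0],60]
    - [[62,0,-33],[0,0,0],60]
    - [[66,0,-33],[0,0,0],60]
    - [[70,0,-33],[0,0,0],60]
    - [[73,0,-33],[0,0,0],60]
    - [[76,0,-33],[0,0,0],60]
    - [[78,0,-33],[0,0,0],60]

```text
time_s: 21.58
tcp_pos: [0.4702, 0.0098, 0.0153]
tool_rot: [0.999, -0.035, 0.0, -0.0]
ft_force: [-1.2, -0.2, 0.0]
width: 0.704
```

```bash
python3 - <<'E'
from h import *
cam('wrist','w13.png'); boxpose()
c=cam('scene'); im=cv2.cvtColor(c['image'],cv2.COLOR_RGB2BGR)[205:305,285:400]; cv2.imwrite('pics/z13.png',cv2.resize(im,None,fx=6,fy=6,interpolation=cv2.INTER_CUBIC))
E
```

```text
scene 921 top rect ((518.87158203125, 11.701629638671875), (173.73306274414062, 94.18425750732422), 87.40862274169922)
side 964 top rect ((520.709228515625, 10.429519653320312), (171.8175506591797, 95.57989501953125), 88.70417785644531)
```

View pics/z13.png

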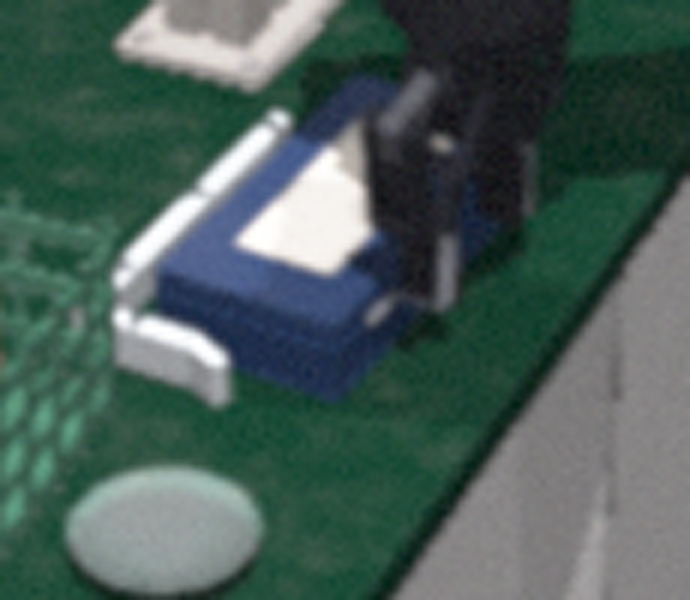

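View pics/w13.png

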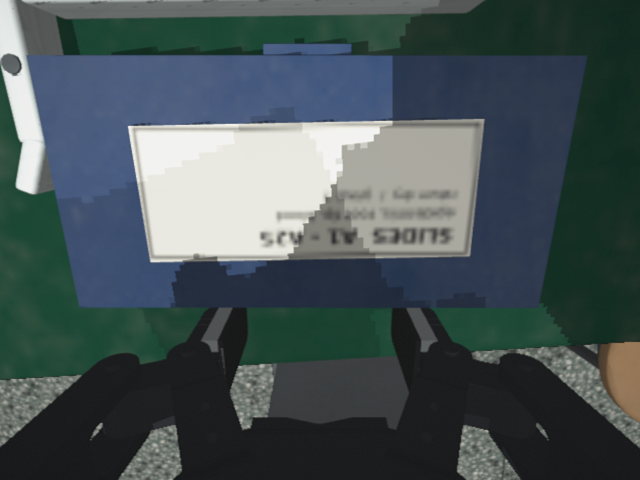

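The wrist view shows the box inside the end stop, with a gap to the rail of about 17 mm (rows 15-55). I'll press in gently.

Request:
play_rows:
  series:
    - [[2,0,0],[0,0,0],60]
    - [[4,0,0],[0,0,0],60]
    - [[6,0,0],[0,0,0],60]
    - [[8,0,0],[0,0,0],60]
    - [[9,0,0],[0,0,0],60]
    - [[10,0,0],[0,0,0],60]
    - [[11,0,0],[0,0,0],60]
    - [[12,0,0],[0,0,0],60]
    - [[13,0,0],[0,0,0],60]
    - [[14,0,0],[0,0,0],60]
    - [[15,0,0],[0,0,0],60]
    - [[15,0,0],[0,0,0],60]

```text
time_s: 22.78
tcp_pos: [0.4852, 0.0098, 0.0153]
tool_rot: [0.999, -0.035, 0.0, -0.0]
ft_force: [-0.6, -0.3, -0.2]
width: 0.703
```

Request:
play_rows:
  series:
    - [[1,0,0],[0,0,0],60]
    - [[1,0,0],[0,0,0],60]
    - [[2,0,0],[0,0,0],60]
    - [[2,0,0],[0,0,0],60]

```text
time_s: 23.12
tcp_pos: [0.487, 0.0098, 0.0153]
tool_rot: [0.999, -0.035, 0.0, -0.0]
ft_force: [-1.2, 0.1, -0.9]
width: 0.704
```

```bash
python3 - <<'E'
from h import *
cam('wrist','w14.png'); print(arm.state()['ft_force'])
E
```

```text
[-1.15423645 -0.24943988 -1.40019545]
```

View pics/w14.png

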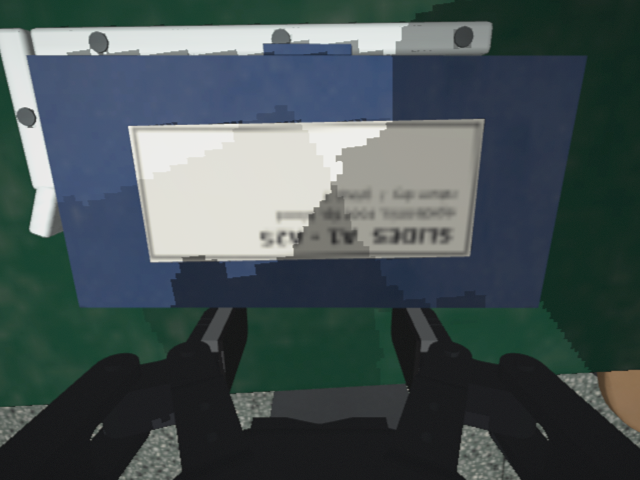

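Request:
play_rows:
  series:
    - [[0.5,0,0],[0,0,0],60]
    - [[1,0,0],[0,0,0],60]
    - [[1.5,0,0],[0,0,0],60]
    - [[2,0,0],[0,0,0],60]
    - [[2,0,0],[0,0,0],60]

```text
time_s: 23.58
tcp_pos: [0.4878, 0.0097, 0.015]
tool_rot: [0.999, -0.035, -0.001, 0.0]
ft_force: [-6.5, -0.7, 5.0]
width: 0.698
```

Request:
play_rows:
  series:
    - [[0.5,0,0],[0,0,0],60]
    - [[1,0,0],[0,0,0],60]
    - [[1.5,0,0],[0,0,0],60]
    - [[1.5,0,0],[0,0,0],60]

```text
time_s: 23.92
tcp_pos: [0.488, 0.0096, 0.0147]
tool_rot: [0.999, -0.035, -0.002, 0.001]
ft_force: [-11.9, -0.3, 8.0]
width: 0.704
```

```bash
python3 - <<'E'
from h import *
cam('wrist','w15.png'); print(arm.state()['ft_force'])
E
```

```text
[-10.97137459  -0.65384972   7.55805514]
```

View pics/w15.png

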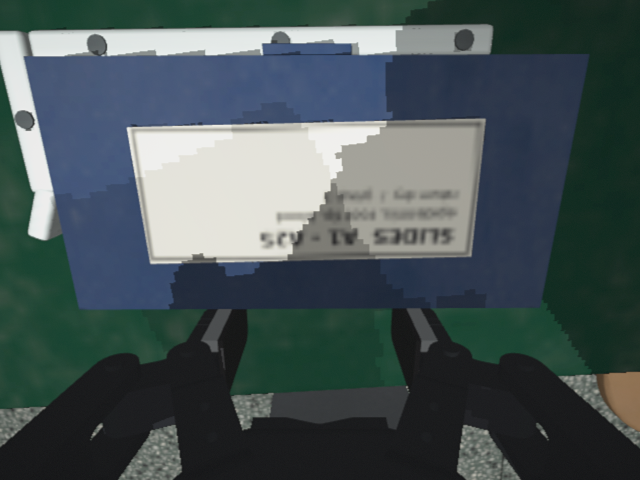

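Contact with the rail is firm (11 N). I'll back off and look from above to check the end gap and squareness.

Request:
play_rows:
  series:
    - [[-4,0,0],[0,0,0],60]
    - [[-10,0,0],[0,0,0],60]
    - [[-25,0,0],[0,0,0],60]
    - [[-40,0,10],[0,0,0],60]
    - [[-45,0,40],[0,0,0],60]
    - [[-45,0,80],[0,0,0],60]
    - [[-40,0,120],[0,0,0],60]
    - [[-30,0,150],[0,0,0],60]
    - [[-30,0,150],[0,0,0],60]
    - [[-30,0,150],[0,0,0],60]

```text
time_s: 24.8
tcp_pos: [0.462, 0.0097, 0.1673]
tool_rot: [0.999, -0.035, 0.003, 0.0]
ft_force: [0.3, 0.0, -0.1]
width: 0.705
```

```bash
python3 - <<'E'
from h import *
c=cam('wrist','w16.png'); print(arm.state()['tcp_pos'])
W=pts(c)
m=(W[...,2]>.03)&(W[...,2]<.045); m[:, :5]=0
q=W[m]; print(np.percentile(q[:,2],[5,50,95]))
hsv=cv2.cvtColor(c['image'],cv2.COLOR_RGB2HSV)
sc=cam('scene'); im=cv2.cvtColor(sc['image'],cv2.COLOR_RGB2BGR)[205:305,285:400]; cv2.imwrite('pics/z16.png',cv2.resize(im,None,fx=6,fy=6,interpolation=cv2.INTER_CUBIC))
E
```

```text
[0.46066077 0.00966688 0.16562917]
[0.03432946 0.03608954 0.03799871]
```

View pics/w16.png

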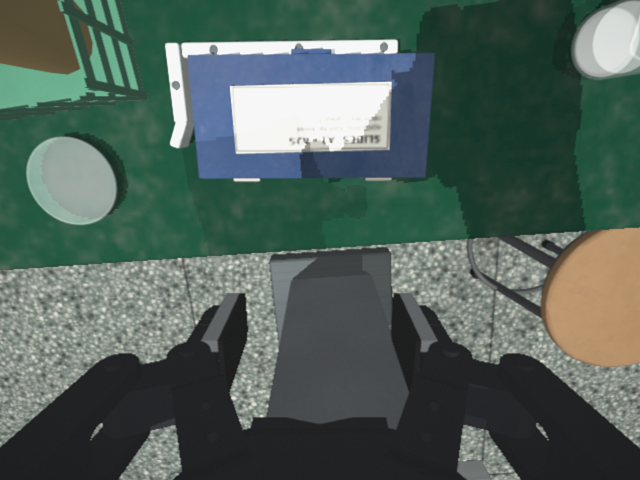

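View pics/z16.png

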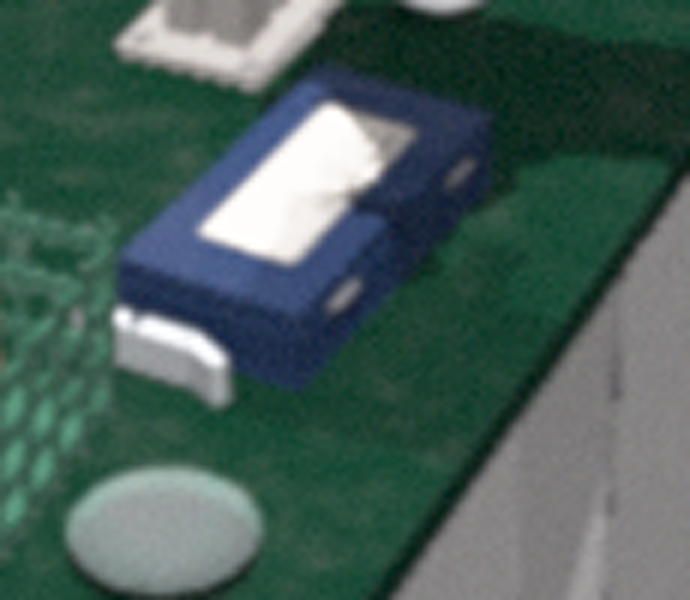

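```bash
python3 - <<'E'
from h import *
c=cam('wrist'); im=cv2.cvtColor(c['image'],cv2.COLOR_RGB2BGR)[30:200,155:445]; cv2.imwrite('pics/z17.png',cv2.resize(im,None,fx=2.75,fy=2.75,interpolation=cv2.INTER_CUBIC))
hsv=cv2.cvtColor(c['image'],cv2.COLOR_RGB2HSV)
# box side edges & far/near edges at z=.038
b=(hsv[...,0]>105)&(hsv[...,0]<130)&(hsv[...,1]>100)
L=[];R=[];F=[];N=[]
for v in range(75,170,8):
    r=np.where(b[v,150:450])[0]+150; L.append(ray(c,r[0]-.5,v,.038)[:2]); R.append(ray(c,r[-1]+.5,v,.038)[:2])
for u in list(range(200,280,10))+list(range(345,420,10)):
    r=np.where(b[30:200,u])[0]+30; F.append(ray(c,u,r[0]-.5,.038)[:2]); N.append(ray(c,u,r[-1]+.5,.038)[:2])
for nm,q,ax in (('L',L,0),('R',R,0),('F',F,1),('N',N,1)):
    q=np.array(q); p=np.polyfit(q[:,ax],q[:,1-ax],1); print(nm,p.round(4),'at',q.mean(0).round(4),np.std(q[:,1-ax]-np.polyval(p,q[:,ax])).round(4))
# rail: white low sat top, inner edges at z .022
w=(hsv[...,1]<50)&(hsv[...,2]>140)
E=[];B=[]
for v in range(60,120,6):
    r=np.where(w[v,150:210])[0]+150
    if len(r): E.append(np.r_[ray(c,r[0]-.5,v,.022)[:2],ray(c,r[-1]+.5,v,.022)[:2]])
for u in range(200,390,10):
    r=np.where(w[30:75,u])[0]+30
    if len(r): B.append(np.r_[ray(c,u,r[0]-.5,.022)[:2],ray(c,u,r[-1]+.5,.022)[:2]])
E=np.array(E);B=np.array(B);print(E.round(4));print('back edge',np.polyfit(B[:,1],B[:,0],1),B[:,:2].mean(0))
E
```

```text
L [-0.0722  0.1298] at [0.5424 0.0906] 0.0003
R [ 0.0108 -0.0749] at [ 0.5311 -0.0692] 0.0041
F [0.0258 0.5792] at [0.5794 0.0079] 0.0036
N [0.0653 0.4992] at [0.5001 0.0141] 0.0003
[[0.5835 0.1081 0.5828 0.0983]
 [0.5797 0.1088 0.579  0.0983]
 [0.5758 0.1089 0.5751 0.0983]
 [0.5719 0.1089 0.5712 0.099 ]
 [0.568  0.109  0.5673 0.099 ]
 [0.564  0.1097 0.5633 0.099 ]
 [0.56   0.1098 0.5593 0.0998]
 [0.556  0.1098 0.5553 0.0998]
 [0.5519 0.1099 0.5512 0.0998]
 [0.5478 0.1107 0.5471 0.1005]]
back edge [0.0584541  0.59216122] [0.5932827  0.01918567]
```

View pics/z17.png

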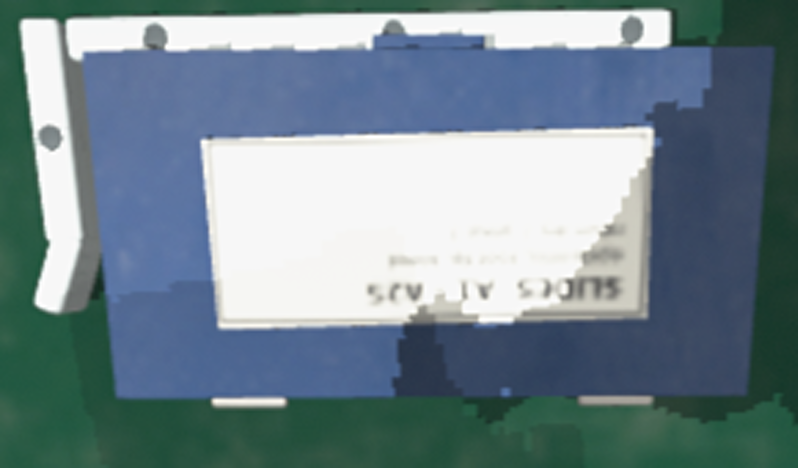

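The end gap is about 10 mm and the box is square to within 0.01 rad. A nudge along the rail would help, so I'll check the post's base plate for clearance first.

```bash
python3 - <<'E'
from h import *
c=cam('scene');d=cam('side'); 
for u,v in [(118,40),(255,85),(340,5)]: print(ray(c,285+u/6,205+v/6,.02).round(3))
W=pts(d); q=W[(W[...,2]>.012)&(W[...,2]<.03)&(W[...,0]>.53)&(W[...,0]<.75)&(W[...,1]>-.22)&(W[...,1]<-.085)]
print(len(q),q.min(0),q.max(0))
q=W[(W[...,2]>.08)&(W[...,2]<.25)&(W[...,0]>.53)&(W[...,0]<.75)&(W[...,1]>-.22)&(W[...,1]<-.04)]
print(len(q),q.min(0),np.percentile(q,[2,50,98],axis=0))
E
```

```text
[ 0.68  -0.082  0.02 ]
[ 0.608 -0.075  0.02 ]
[ 0.603 -0.152  0.02 ]
244 [ 0.5553111  -0.21858824  0.01227452] [ 0.67655685 -0.11216489  0.02961907]
1909 [ 0.63296167 -0.20384609  0.08006418] [[ 0.63451443 -0.19665855  0.08400959]
 [ 0.63919337 -0.12250588  0.17041378]
 [ 0.67723169 -0.11354325  0.24825648]]
```

Request:
play_rows:
  series:
    - [[0,-10,0],[0,0,0.12],40]
    - [[0,-20,0],[0,0,0.24],40]
    - [[0,-35,0],[0,0,0.36],40]
    - [[0,-50,0],[0,0,0.48],40]
    - [[5,-65,0],[0,0,0.6],40]
    - [[10,-80,0],[0,0,0.72],40]
    - [[20,-95,0],[0,0,0.84],40]
    - [[30,-110,0],[0,0,0.96],40]
    - [[40,-120,0],[0,0,1.08],40]
    - [[50,-125,0],[0,0,1.2],40]
    - [[60,-128,0],[0,0,1.32],40]
    - [[63,-128,-20],[0,0,1.44],40]
    - [[63,-128,-40],[0,0,1.56],40]
    - [[63,-128,-60],[0,0,1.57],40]
    - [[63,-128,-80],[0,0,1.57],40]
    - [[63,-128,-80],[0,0,1.57],40]
    - [[63,-128,-80],[0,0,1.57],40]

```text
time_s: 26.47
tcp_pos: [0.5222, -0.1178, 0.0841]
tool_rot: [0.732, 0.682, -0.001, -0.002]
ft_force: [0.3, -0.1, 1.2]
width: 0.467
```

```bash
python3 - <<'E'
from h import *
c=cam('wrist','w18.png'); cam('side','side18.png')
E
```

```text
(no output)
```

View pics/w18.png

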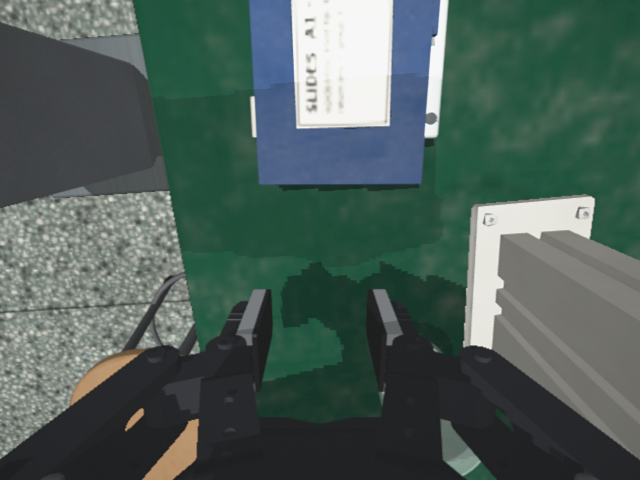

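View pics/side18.png

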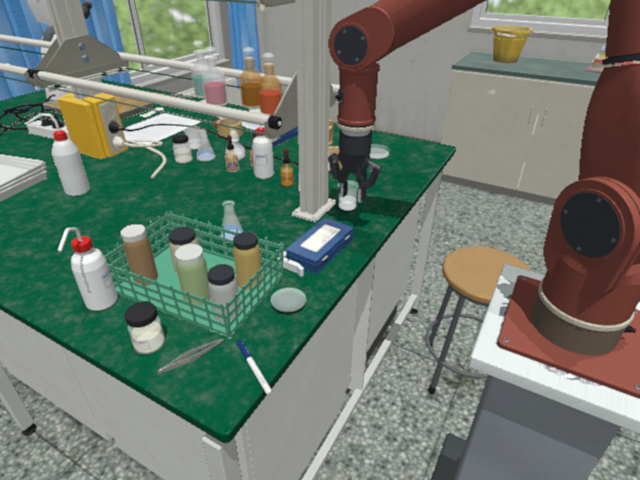

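The hand is clear of the post and the beaker. I'll lower it and nudge the end about 8 mm along the rail.

Request:
play_rows:
  series:
    - [[3,0,-25],[0,0,0],40]
    - [[5,0,-50],[0,0,0],40]
    - [[5,0,-69],[0,0,0],40]
    - [[5,8,-69],[0,0,0],40]
    - [[5,15,-69],[0,0,0],40]
    - [[5,20,-69],[0,0,0],40]
    - [[5,24,-69],[0,0,0],40]
    - [[5,27,-69],[0,0,0],40]
    - [[5,29,-69],[0,0,0],40]
    - [[5,31,-69],[0,0,0],40]
    - [[5,32,-69],[0,0,0],40]
    - [[5,33,-69],[0,0,0],40]
    - [[5,34,-69],[0,0,0],40]
    - [[5,35,-69],[0,0,0],40]
    - [[5,36,-69],[0,0,0],40]
    - [[6,36,-69],[0,0,0],40]

```text
time_s: 27.9
tcp_pos: [0.5291, -0.0824, 0.0162]
tool_rot: [0.732, 0.681, -0.0, -0.0]
ft_force: [-0.8, -1.0, -1.0]
width: 0.468
```

Request:
play_rows:
  series:
    - [[0,0.5,0],[0,0,0],40]
    - [[0,1,0],[0,0,0],40]
    - [[0,1.5,0],[0,0,0],40]
    - [[0,2,0],[0,0,0],40]
    - [[0,2,0],[0,0,0],40]

```text
time_s: 28.32
tcp_pos: [0.5293, -0.08, 0.0162]
tool_rot: [0.732, 0.682, -0.0, -0.0]
ft_force: [0.1, -1.3, -0.4]
width: 0.466
```

```bash
python3 - <<'E'
from h import *
c=cam('wrist','w19.png'); sc=cam('scene'); im=cv2.cvtColor(sc['image'],cv2.COLOR_RGB2BGR)[205:305,285:400]; cv2.imwrite('pics/z19.png',cv2.resize(im,None,fx=6,fy=6,interpolation=cv2.INTER_CUBIC))
E
```

```text
(no output)
```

View pics/w19.png

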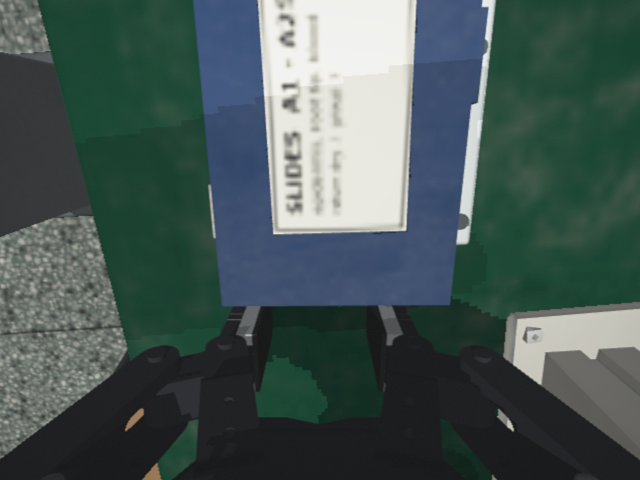

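View pics/z19.png

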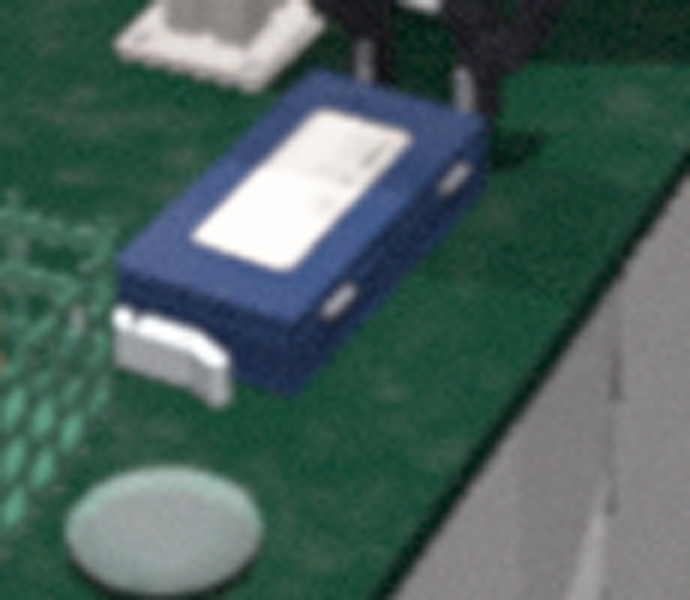

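Request:
play_rows:
  series:
    - [[0,0.5,0],[0,0,0],40]
    - [[0,1,0],[0,0,0],40]
    - [[0,1.5,0],[0,0,0],40]
    - [[0,2,0],[0,0,0],40]
    - [[0,2.5,0],[0,0,0],40]
    - [[0,2.5,0],[0,0,0],40]

```text
time_s: 28.92
tcp_pos: [0.5294, -0.0775, 0.0163]
tool_rot: [0.732, 0.682, 0.0, -0.0]
ft_force: [0.2, -1.5, -1.1]
width: 0.47
```

Request:
play_rows:
  series:
    - [[0,0.5,0],[0,0,0],40]
    - [[0,1,0],[0,0,0],40]
    - [[0,1.5,0],[0,0,0],40]
    - [[0,2,0],[0,0,0],40]
    - [[0,2,0],[0,0,0],40]

```text
time_s: 29.33
tcp_pos: [0.5294, -0.0756, 0.0163]
tool_rot: [0.732, 0.682, 0.0, -0.0]
ft_force: [-2.0, -0.8, -0.8]
width: 0.47
```

Request:
play_rows:
  series:
    - [[0,-3,0],[0,0,0],40]
    - [[0,-12,0],[0,0,0],40]
    - [[0,-25,5],[0,0,0],40]
    - [[0,-25,35],[0,0,0],40]
    - [[-10,-15,75],[0,0,0],40]
    - [[-20,-5,115],[0,0,0],40]
    - [[-30,5,155],[0,0,0],40]
    - [[-30,15,185],[0,0,0],40]
    - [[-30,15,200],[0,0,0],40]
    - [[-30,15,200],[0,0,0],40]
    - [[-30,15,200],[0,0,0],40]

```text
time_s: 30.25
tcp_pos: [0.4998, -0.0614, 0.2171]
tool_rot: [0.732, 0.681, 0.0, 0.001]
ft_force: [-0.6, -1.0, -0.6]
width: 0.467
```

```bash
python3 - <<'E'
from h import *
c=cam('wrist','w20.png'); sc=cam('scene'); im=cv2.cvtColor(sc['image'],cv2.COLOR_RGB2BGR)[205:305,285:400]; cv2.imwrite('pics/z20.png',cv2.resize(im,None,fx=6,fy=6,interpolation=cv2.INTER_CUBIC))
E
```

```text
(no output)
```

View pics/w20.png

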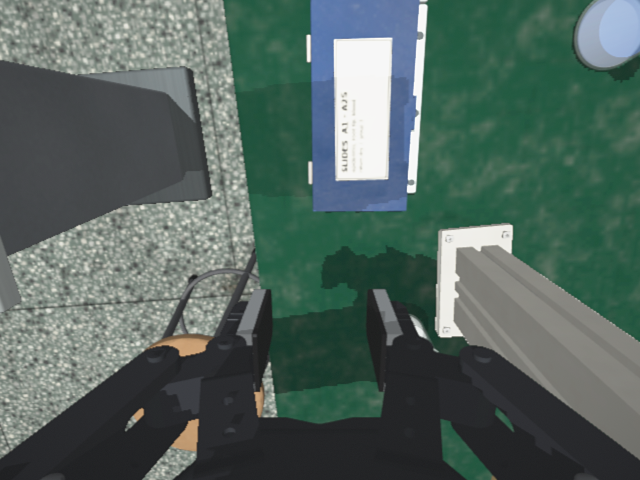

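View pics/z20.png

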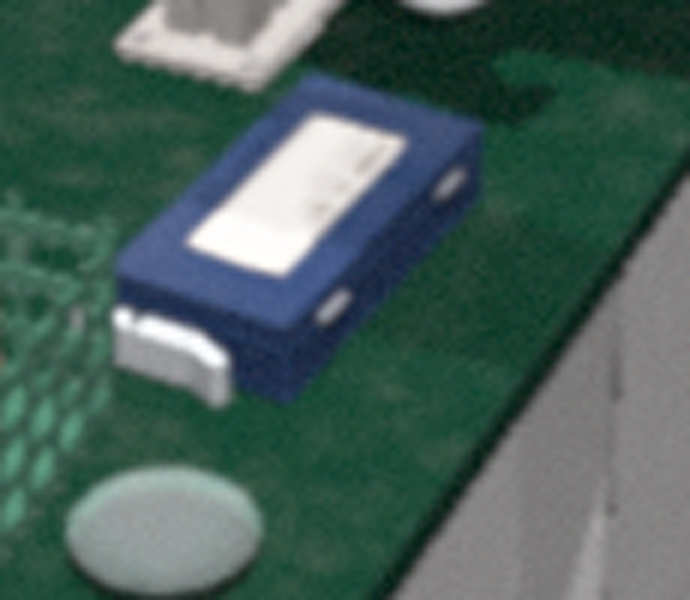

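Request:
play_rows:
  series:
    - [[-10,30,10],[0,0,0],40]
    - [[-10,60,10],[0,0,0],40]
    - [[-10,70,10],[0,0,0],40]
    - [[-10,70,10],[0,0,0],40]
    - [[-10,70,10],[0,0,0],40]

```text
time_s: 30.77
tcp_pos: [0.4889, 0.009, 0.2252]
tool_rot: [0.731, 0.682, -0.001, -0.001]
ft_force: [0.4, -1.0, -0.1]
width: 0.47
```

```bash
python3 - <<'E'
from h import *
c=cam('wrist','w21.png'); im=cv2.cvtColor(c['image'],cv2.COLOR_RGB2BGR)[90:340,280:460]; cv2.imwrite('pics/z21.png',cv2.resize(im,None,fx=2.4,fy=2.4,interpolation=cv2.INTER_CUBIC))
E
```

```text
(no output)
```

View pics/w21.png

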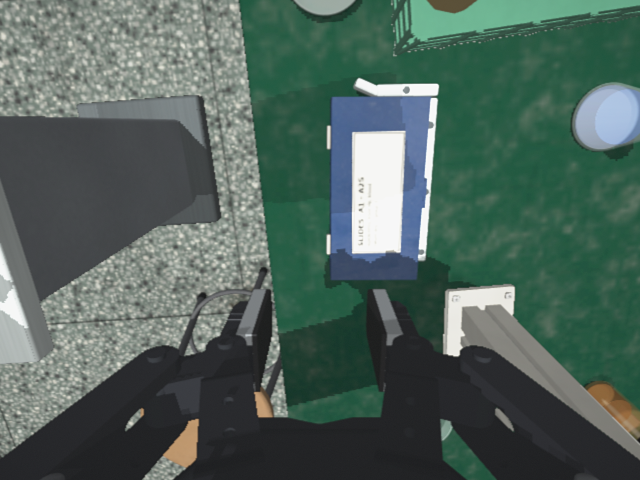

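```bash
python3 - <<'E'
from h import *
c=cam('wrist'); im=cv2.cvtColor(c['image'],cv2.COLOR_RGB2BGR)[70:290,315:450]
cv2.imwrite('pics/z22.png',cv2.resize(im,None,fx=2.7,fy=2.7,interpolation=cv2.INTER_CUBIC))
hsv=cv2.cvtColor(c['image'],cv2.COLOR_RGB2HSV)
b=(hsv[...,0]>105)&(hsv[...,0]<130)&(hsv[...,1]>100); b[:,:325]=0;b[:,440:]=0
w=(hsv[...,1]<50)&(hsv[...,2]>140)
def fit(nm,q,ax):
    q=np.array(q);p=np.polyfit(q[:,ax],q[:,1-ax],1);res=q[:,1-ax]-np.polyval(p,q[:,ax]);k=abs(res)<.002
    p=np.polyfit(q[k,ax],q[k,1-ax],1);m=q[k].mean(0);print(nm,'slope',p[0].round(4),'mean',m.round(4),k.sum(),np.std(res[k]).round(5));return p
L=[];R=[];N=[];F=[];RB=[];E0=[];E1=[];RE=[]
for v in range(110,260,6):
    r=np.where(b[v])[0];N.append(ray(c,r[0]-.5,v,.038)[:2])
    if not 170<v<215: F.append(ray(c,r[-1]+.5,v,.038)[:2])
    r=np.where(w[v,420:450])[0]+420
    if len(r): RB.append(ray(c,r[-1]+.5,v,.022)[:2])
for u in range(338,412,5):
    r=np.where(b[85:300,u])[0]+85;L.append(ray(c,u,r[0]-.5,.038)[:2]);R.append(ray(c,u,r[-1]+.5,.038)[:2])
for u in range(388,432,4):
    if 400<=u<=412: continue
    r=np.where(w[75:100,u])[0]+75;E0.append(ray(c,u,r[0]-.5,.022)[:2]);E1.append(ray(c,u,r[-1]+.5,.022)[:2])
pL=fit('box left',L,0);pR=fit('box right',R,0);pN=fit('box near',N,1);pF=fit('box far',F,1);pB=fit('rail back',RB,1);pe=fit('end outer',E0,0);pi=fit('end inner',E1,0)
print('gap',np.polyval(pi,.56)-np.polyval(pL,.56),'length',np.polyval(pL,.54)-np.polyval(pR,.53),'rail back-far',np.polyval(pB,.02)-np.polyval(pF,.02),'near',np.polyval(pN,.02))
E
```

```text
box left slope -0.0739 mean [0.5384 0.1004] 14 0.00066
box right slope -0.0588 mean [ 0.5017 -0.059 ] 1 0.0
box near slope 0.067 mean [0.4996 0.0297] 25 0.00054
box far slope 0.0648 mean [ 0.5786 -0.0167] 8 0.0009
rail back slope 0.0573 mean [0.5934 0.0205] 25 0.00026
end outer slope -0.0433 mean [0.5734 0.1097] 7 0.0001
end inner slope -0.0722 mean [0.5734 0.0996] 7 0.0
gap 0.0017555554133325268 length 0.16099607551710146 rail back-far 0.012388299904562916 near 0.49894183191437996<stdin>:9: RankWarning: Polyfit may be poorly conditioned
```

View pics/z22.png

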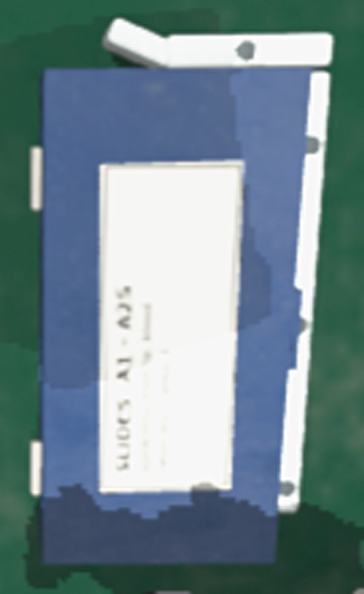

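The end gap is now about 2 mm, and the box is square within about 0.01 rad. It may have eased about 1.5 mm off the rail, and there is plenty of time, so I'll do one more gentle press against the rail.

Request:
play_rows:
  series:
    - [[-10,0,-10],[0,0,-0.12],60]
    - [[-20,0,-20],[0,0,-0.24],60]
    - [[-30,0,-30],[0,0,-0.36],60]
    - [[-40,0,-40],[0,0,-0.48],60]
    - [[-50,0,-50],[0,0,-0.6],60]
    - [[-60,2,-60],[0,0,-0.72],60]
    - [[-60,5,-70],[0,0,-0.84],60]
    - [[-60,8,-80],[0,0,-0.96],60]
    - [[-60,8,-90],[0,0,-1.08],60]
    - [[-60,8,-100],[0,0,-1.2],60]
    - [[-60,8,-110],[0,0,-1.32],60]
    - [[-60,8,-120],[0,0,-1.44],60]
    - [[-60,8,-130],[0,0,-1.56],60]
    - [[-60,8,-150],[0,0,-1.57],60]
    - [[-60,8,-150],[0,0,-1.57],60]
    - [[-60,8,-150],[0,0,-1.57],60]

```text
time_s: 32.2
tcp_pos: [0.4285, 0.0165, 0.0756]
tool_rot: [0.999, -0.035, -0.001, -0.0]
ft_force: [0.8, 1.1, 1.1]
width: 0.704
```

Request:
play_rows:
  series:
    - [[0,0,-30],[0,0,0],60]
    - [[0,0,-59],[0,0,0],60]
    - [[15,0,-59],[0,0,0],60]
    - [[30,0,-59],[0,0,0],60]
    - [[40,0,-59],[0,0,0],60]
    - [[46,0,-59],[0,0,0],60]
    - [[50,0,-59],[0,0,0],60]
    - [[52,0,-59],[0,0,0],60]
    - [[54,0,-59],[0,0,0],60]
    - [[55,0,-59],[0,0,0],60]
    - [[56,0,-59],[0,0,0],60]
    - [[57,0,-59],[0,0,0],60]
    - [[58,0,-59],[0,0,0],60]
    - [[59,0,-59],[0,0,0],60]
    - [[59,0,-59],[0,0,0],60]

```text
time_s: 33.45
tcp_pos: [0.4883, 0.0173, 0.0173]
tool_rot: [0.999, -0.035, -0.0, 0.0]
ft_force: [-0.8, -0.1, -0.5]
width: 0.702
```

Request:
play_rows:
  series:
    - [[0.5,0,0],[0,0,0],60]
    - [[1,0,0],[0,0,0],60]
    - [[1.5,0,0],[0,0,0],60]
    - [[1.5,0,0],[0,0,0],60]

```text
time_s: 33.78
tcp_pos: [0.4885, 0.0173, 0.017]
tool_rot: [0.999, -0.035, -0.001, 0.0]
ft_force: [-7.4, -0.5, 4.6]
width: 0.702
```

Request:
play_rows:
  series:
    - [[0.5,0,0],[0,0,0],60]
    - [[1,0,0],[0,0,0],60]
    - [[1,0,0],[0,0,0],60]

```text
time_s: 34.03
tcp_pos: [0.4886, 0.0172, 0.0167]
tool_rot: [0.999, -0.035, -0.002, 0.0]
ft_force: [-9.4, -0.8, 6.9]
width: 0.708
```

Firm at 9 N, at the same place as before. I'll back off and do a last check.

Request:
play_rows:
  series:
    - [[-3,0,0],[0,0,0],60]
    - [[-8,0,0],[0,0,0],60]
    - [[-20,0,0],[0,0,0],60]
    - [[-40,0,10],[0,0,0],60]
    - [[-45,0,40],[0,0,0],60]
    - [[-45,0,80],[0,0,0],60]
    - [[-40,0,120],[0,0,0],60]
    - [[-30,0,150],[0,0,0],60]
    - [[-30,0,150],[0,0,0],60]
    - [[-30,0,150],[0,0,0],60]

```text
time_s: 34.87
tcp_pos: [0.4624, 0.0172, 0.1691]
tool_rot: [0.999, -0.035, 0.002, 0.0]
ft_force: [-0.9, 0.5, -0.5]
width: 0.707
```

```bash
python3 - <<'E'
from h import *
c=cam('wrist','w23.png'); cam('side','side23.png'); W=pts(c)
hsv=cv2.cvtColor(c['image'],cv2.COLOR_RGB2HSV)
b=(hsv[...,0]>105)&(hsv[...,0]<130)&(hsv[...,1]>100); w=(hsv[...,1]<50)&(hsv[...,2]>140)
L=[];N=[];E=[];B=[]
for v in range(75,165,6):
    r=np.where(b[v,150:450])[0]+150; L.append(ray(c,r[0]-.5,v,.038)[:2])
for u in list(range(205,420,8)):
    r=np.where(b[30:200,u])[0]+30; N.append(ray(c,u,r[-1]+.5,.038)[:2])
    r=np.where(w[30:60,u])[0]+30
    if len(r) and u<385: B.append(ray(c,u,r[0]-.5,.022)[:2])
for nm,q,ax in (('L',L,0),('N',N,1),('B',B,1)):
    q=np.array(q);p=np.polyfit(q[:,ax],q[:,1-ax],1);k=abs(q[:,1-ax]-np.polyval(p,q[:,ax]))<.0015;p=np.polyfit(q[k,ax],q[k,1-ax],1);print(nm,p.round(4),np.polyval(p,.56 if ax==0 else .02).round(4))
q=W[(W[...,2]>.03)&(W[...,2]<.05)&(W[...,0]>.5)&(W[...,0]<.58)&(W[...,1]>-.06)&(W[...,1]<.09)]; A=np.c_[q[:,:2],np.ones(len(q))]; print('lid slope',np.linalg.lstsq(A,q[:,2],rcond=None)[0], arm.state()['ft_force'])
E
```

```text
L [-0.0799  0.1423] 0.0976
N [0.0609 0.4992] 0.5004
B [0.0588 0.592 ] 0.5932
lid slope [-5.25483896e-04  8.06257027e-05  3.64351218e-02] [ 0.10233725 -0.37123639 -0.62022605]
```

View pics/w23.png

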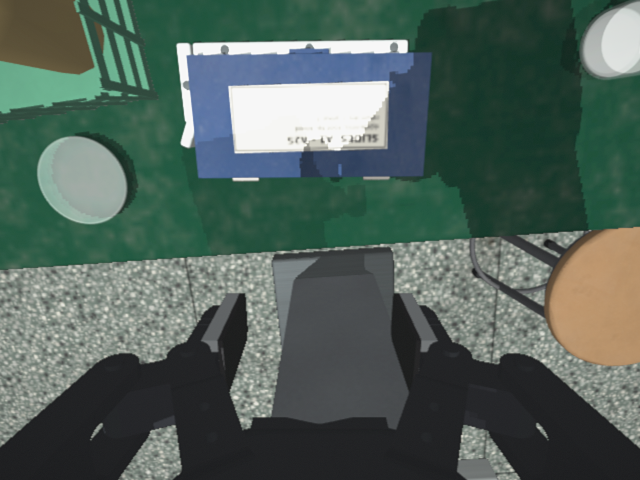

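View pics/side23.png

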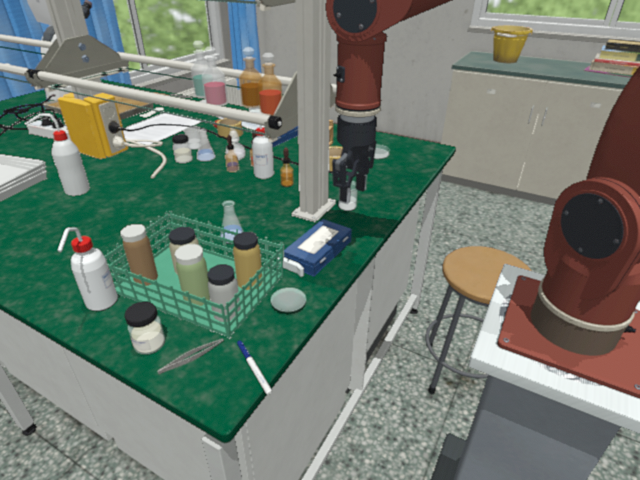

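The box is flush, with an end gap of about 2 mm, and its edges match the rail's slope (0.061 against 0.059). The lid is flat and the robot is clear, so I'm handing in.

```bash
python3 -c "
from cell import arm
print(arm.hand_in())"
```

```text
the job is handed in; nothing more can be done
None
```

The lid is shut and the box sits in the corner stop; I handed the job in at about 35 s of the 69 s allowed, and no verdict is reported back.

I folded the lid past its holding point with a slow push and let it sink shut. Then I pushed the box by its right end past the beaker with both fingers. I pressed it against the back rail from the robot's side, nudged it along to the end stop, and pressed it to the rail once more.

The last camera checks, good to about 1–2 mm, showed:
- **Lid:** its top is level across the box (fitted slope about 0.001), so it is shut.
- **Back rail:** flush. The second press met the same firm stop (about 9 N) at the same place as the first.
- **End stop:** a gap of about 2 mm.
- **Squareness:** the box's near edge is within about 0.01 rad of the rail. The left-edge fit read about 0.02 rad off, still inside the limit.
- **Robot and other things:** the arm is clear and touches nothing. In the last side picture the beaker, watch glass, jar, pen and tweezers appear where they were.

One check disagreed: before the second press, one view suggested the box had eased about 1.5 mm off the rail. That is why I pressed it again.

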